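# Tighten the bezel ring of a tilted painting rest with a pin spanner

## Task

Take the two-pin spanner from its wooden stand, engage both its pins fully in the two holes of the metal bezel ring on the tilted painting rest, and only then turn the ring clockwise (seen looking at the ring's face) until it is fully home against its stop. Then put the spanner back on its stand as it was, standing upright with its bar along the slot, and let go of it. Leave the cup, the carton and the jar where they are.

Things in the scene. Friction and masses are not known exactly. Their poses are not given: they have to be found in the camera images.
- rest: Fixed plywood painting rest, base board 170 (x) x 140 (y) x 12 mm; origin under the centre of the base board, z up. On it a 135 mm square plywood head leans 28 degrees from level towards the rest's own -x, carrying a dark steel collar, 114 mm across with a lug on its rim, the aluminium bezel ring and, inside the ring, a small round painted panel.
- ring_center (a point): Centre of the bezel ring's outer face, 116 mm up, fixed to the head. z: outward normal (28 degrees from vertical), y: the rest's y, x: up the slope. Ring 108 mm across, 54 mm inside, 12 mm thick; panel 3 mm below its face. Two round holes, 13 mm across and 12 mm deep, lie opposite each other, 40 mm from the centre.
- ring_foot (a point): Centre of the ring's underside, 12 mm below ring_center, same axes. The ring has free play on the collar, unmeasured: seen onto the face, the line through its holes starts at (0.50 - joint lock) rad counterclockwise from y, give or take 0.25 rad. Look or feel for the holes. 0.28 N m turns it through its play, 0.35 N m then takes the collar along; both stay where left.
- lock (a joint): Turn of the collar under the bezel ring, rad, growing as the ring is turned clockwise seen onto its face; 0 to 0.80, where it meets a hard stop (fully home). Starts between 0 and 0.20. It moves only when the ring has used up its free play.
- spanner: T-shaped pin spanner, about 300 g. Steel bar 104 (x) x 36 (y) x 14 (z) mm; on its middle an upright square wooden handle, 22 x 22 mm, 64 mm tall; under it two pins, 8 mm thick, 10 mm long, bevelled tips, at x = +40 and -40 mm. Origin: centre of the bar's underside, where the pins begin; x along the bar, z up the handle (top at 78 mm). Either way round is the same.
- spanner_grip (a point): Middle of the spanner's handle, 46 mm above the origin of the spanner, same axes.
- stand: Fixed low wooden stand for the spanner, 150 (x) x 80 (y) x 28 (z) mm, origin under its centre. A slot 20 mm wide and 20 mm deep, open at both ends, runs along x through the middle of its top; the spanner's bar rests across the slot's two edges (28 mm above the table), along x, with the pins hanging in the slot.
- cup: Loose plastic cup, 72 mm across, 85 mm tall, origin under its centre. Bystander.
- carton: Loose closed carton of pastels lying flat, 150 x 60 x 35 mm, origin under its centre. Bystander.
- jar: Loose closed glass jar, 60 mm across, 70 mm tall, origin under its centre. Bystander.
Mind the look-alikes: they are no part of the job. Leave any pink or turquoise look-alike of the spanner alone.

How it is judged:
By the outcome, as a careful person would: the job done as asked, in the order asked, and still so for the second after the job is handed in, with the robot touching nothing.
It also fails if it takes over 72 s, if anything falls off the work surface, if the arm or the gripper's body presses on something with over 40 N, if the wrist force passes 120 N, or if a joint passes its speed limit or range.

## Robot

A 7-joint arm with a two-finger parallel gripper is mounted at the origin on the work surface. World frame = base frame: x ahead of the robot, y to its left, z up, the work surface at z = 0. Lengths are in m, angles in rad, forces in N, time in s.
With the tool pointing down it reaches from about 0.4 to 0.85 m from the base axis. Payload 10.4 kg.
Tool frame: the origin (TCP) lies at the very end of the fingers, on their centre line; the grasp point (between the pads) lies 19 mm behind it; z points along the fingers, y is the line along which they close (so a half turn about z gives the same grasp; the last joint's range is limited). The gripper opens to 87 mm and grips with 3 to 60 N. Pads are 19 mm wide; open, the fingers measure 117 mm over their backs; the gripper's body (75 mm by 190 mm) begins 51 mm behind the grasp point.
Start: joints at [-1.295, 0.332, -0.065, 1.46, 0.022, 1.35, -0.088], TCP at [0.184, 0.597, 0.223] pointing down, gripper open.
Joint ranges: [-2.6, 2.6], [-0.5, 2.12], [-1.47, 1.34], [0.16, 2.42], [-1.27, 4.41], [0.06, 2.06], [-2.6, 2.6]. Speed limits (rad/s): [2.22, 2.22, 2.79, 2.79, 3.14, 3.14, 3.14].

## Interface

Orientations are given as a unit quaternion [x, y, z, w].
In Python, from bench import * gives the robot as it stands.
- The arm moves only by the tool step_arm, never from a script. Its arguments are lists of equal length, an entry for each row: "delta_pos": the shift along the world's x, y, z in units of 25 mm (1.0 is 25 mm), a list of three; "turn": the turn about the world's z in units of 0.12 rad (1.0 is 0.12 rad). In form: {"delta_pos": [[tx, ty, tz], ...], "turn": [turn, ...]}. A call has 1 to 12 rows; each row shifts and turns the commanded pose from where the row before left it; what a row does not reach is not made up. A row lasts 1/10 s, in which the tool goes at most 50 mm and 8.59 degrees, less where a joint would pass 70% of its speed; a pose out of reach is approached as far as the arm can. A call with a number of a shift or a turn outside -1 to 1 is refused whole. A call with a gripper value outside its range is refused whole. "grip" is the closure, from 0 (fully open) to 1 (shut), set as the call begins (left out, the last holds). The fingers move at their own pace and stop on an object; "newtons" is the grip in N (left out, the last holds). Time passes only in rows, so rows that do not move let the fingers close. It gives the time, the measured TCP pose, the force, the opening and the grip force at its end, in the units of the state.
- read_state(): the state, without advancing time (a new reading comes with each control period).
- camera(name): name is "scene" or "side" or "wrist"; returns a dict with "image" (420x560x3 uint8, red, green, blue), "z_map" (420x560 float32, m along the optical axis (not along the pixel's ray), 0 where there is no reading), "mtx" (3x3 intrinsics, pixels), "view" (4x4, takes a point from world to camera coordinates). Camera axes: x right, y up, looking along -z (the intrinsics and any distortion apply to the point x, -y, -z); pixel columns grow to the right and rows downward; lengths in m; the calibration is good to about 2 mm. A picture is of the moment at which its call begins.
- close_job(): hands the job in; it is judged then, once.
The state is a dict: "time": time; "joint_positions": joint angles; "joint_vel": joint speeds; "joint_torque": joint torques, N m; "ee_pos": TCP position; "eef_rot": TCP orientation; "ft_force": force on the tool from outside, world axes, zero at the start; "torque": the same for the moment, N m; "width": finger opening in m; "grip_force": force on a finger pad.
Only numpy, scipy, OpenCV 4.12 (cv2) and the standard library are available. Lean on these libraries where they do the work, as an engineer would, in place of code of your own. Each camera call takes 0.05 s, during which the arm holds its last target. There are 200 camera calls.

## Working session

There is one attempt and no reset: what is moved stays moved. The work goes in short steps, Python scripts to look and compute and a tool call to move; the robot and the scene stay as the last step left them, time stands still between calls to the robot, and variables do not carry over. Pictures are saved under pics/ and viewed, at most 10 in all, crops included, and the job is handed in when it is done.

Besides the shell and the picture viewer there is one more tool, called after "Call:" as name(argument=value, ...) on one line, values as JSON. step_arm: Moves the arm, as the interface text tells. Shifts and turns lie within -1 to 1; 1 stands for 25 mm of shift or 0.12 rad of turn. Its arguments: {"type":"object","properties":{"delta_pos":{"type":"array"},"turn":{"type":"array"},"grip":{"type":"number"},"newtons":{"type":"number"}},"required":["delta_pos","turn"]}

```bash
mkdir -p pics
cat > h.py <<'E'
from bench import *
import numpy as np, cv2
from scipy.spatial.transform import Rotation as R
def grab(n):
    c=camera(n); np.savez(''+n+'.npz',**c); return c
def load(n): return np.load(''+n+'.npz')
def cloud(c):
    z=c['z_map']; K=c['mtx']; v,u=np.indices(z.shape)
    p=np.stack([(u-K[0,2])/K[0,0]*z,-(v-K[1,2])/K[1,1]*z,-z,np.ones_like(z)],-1)
    return (p@np.linalg.inv(c['view']).T)[...,:3]
def proj(c,P):
    p=np.c_[np.atleast_2d(P),np.ones(len(np.atleast_2d(P)))]@c['view'].T
    q=(c['mtx']@np.c_[p[:,0],-p[:,1],-p[:,2]].T).T
    return q[:,:2]/q[:,2:]
def save(img,f): cv2.imwrite('pics/'+f,img[...,::-1])
E
python3 - <<'E'
from h import *
for n in('scene','side'):
    c=grab(n); save(c['image'],n+'1.png'); print(n,np.linalg.inv(c['view'])[:3,3].round(3),c['mtx'].round(1).tolist())
s=read_state();print(s)
E
```

```text
scene [ 1.45  -0.021  0.802] [[386.4, 0.0, 280.9], [0.0, 386.4, 207.0], [0.0, 0.0, 1.0]]
side [-0.288 -0.846  0.829] [[481.1, 0.0, 286.1], [0.0, 481.1, 210.1], [0.0, 0.0, 1.0]]
{'time': 0.1, 'joint_positions': array([-1.29458431,  0.33276696, -0.06466149,  1.46083801,  0.02160089,
        1.34992188, -0.08851087]), 'joint_vel': array([ 6.12336733e-06, -1.10309936e-03, -1.79138537e-03,  8.39845836e-04,
        5.65671886e-05,  1.39497273e-04, -1.62361916e-03]), 'joint_torque': array([ 1.07727756e-03, -6.24548793e+01,  2.43297539e-02, -3.90713525e+01,
       -6.13326835e-02,  3.66419891e-02,  9.85507450e-05]), 'ee_pos': array([0.18391539, 0.59696748, 0.22186869]), 'eef_rot': array([ 1.48864731e-01,  9.88857375e-01, -6.16921558e-04, -5.71423503e-05]), 'ft_force': array([-0.49438538,  0.11402375, -0.26203158]), 'torque': array([-0.00852007,  0.02540464, -0.01642349]), 'grip_force': 0.0, 'width': 0.08723480789885832}
```

View pics/scene1.png

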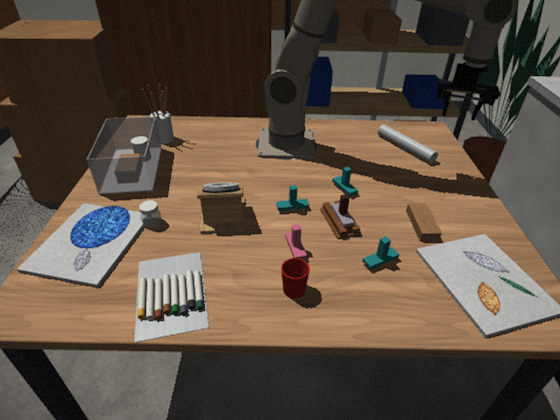

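View pics/side1.png

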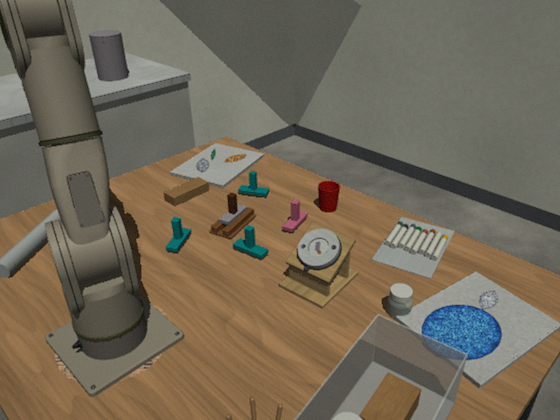

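The scene picture shows the stand with the grey spanner at about (341,215), and the rest at (222,205) leaning towards the robot. There are decoys around the stand at (293,200), (345,180), (382,253) and (297,240). The side picture shows the ring face at (318,248) and the spanner at (233,210). Next I'll measure from the depth maps.

Run:
```python
from h import *
def comps(p,lo,hi,box):
    m=(p[...,2]>lo)&(p[...,2]<hi)
    for i in(0,1): m&=(p[...,i]>box[2*i])&(p[...,i]<box[2*i+1])
    n,l,s,ce=cv2.connectedComponentsWithStats(m.astype(np.uint8))
    for k in range(1,n):
        if s[k,4]>40:
            q=p[l==k]; r=cv2.minAreaRect((q[:,:2]*1000).astype(np.float32))
            print(lo,'px',ce[k].round(),'n',s[k,4],'ctr',q.mean(0).round(3),'zmax',q[:,2].max().round(3),'rect',np.round(r[0]),np.round(r[1]),round(r[2]))
for n in('scene','side'):
    c=load(n);p=cloud(c);print(n)
    comps(p,0.008,0.3,(0.3,1.0,-.5,.4)) 
    d=p[...]; 
c=load('side');p=cloud(c)
u,v=np.meshgrid(np.arange(297,342),np.arange(230,270));q=p[v,u].reshape(-1,3);q=q[(q[:,2]>.07)]
# plane fit ransac
best=0;rng=np.random.default_rng(0)
for _ in range(300):
    a=q[rng.choice(len(q),3,False)];nn=np.cross(a[1]-a[0],a[2]-a[0]);nn/=np.linalg.norm(nn)+1e-12
    m=abs((q-a[0])@nn)<.0015
    if m.sum()>best:best=m.sum();M=m
o=q[M].mean(0);nn=np.linalg.svd(q[M]-o)[2][2];nn*=np.sign(nn[2]);print('plane',o.round(4),nn.round(3),best,len(q),np.degrees(np.arccos(nn[2])))
for n in ('scene','side'):
    c=load(n)
    k=(300,140,400,270) if n=='scene' else (160,160,360,310)
    im=c['image'][k[1]:k[3],k[0]:k[2]];save(cv2.resize(im,None,fx=4 if n=='side' else 6,fy=4 if n=='side' else 6,interpolation=cv2.INTER_CUBIC)[:600,:800],n+'1z.png')
```

```text
scene
0.008 px [145. 170.] n 477 ctr [ 0.349 -0.48   0.08 ] zmax 0.146 rect [ 337. -475.] [30. 67.] 68
0.008 px [341. 208.] n 1264 ctr [0.476 0.177 0.039] zmax 0.112 rect [443. 176.] [125. 288.] 85
0.008 px [221. 207.] n 2108 ctr [ 0.528 -0.197  0.07 ] zmax 0.144 rect [ 486. -204.] [169. 140.] 7
0.008 px [292. 201.] n 412 ctr [0.447 0.019 0.038] zmax 0.092 rect [441.  19.] [ 42. 104.] 11
0.008 px [131. 233.] n 1426 ctr [ 0.6   -0.459  0.027] zmax 0.076 rect [ 637. -447.] [107. 308.] 89
0.008 px [409. 210.] n 48 ctr [0.466 0.399 0.023] zmax 0.04 rect [468. 398.] [62.  2.] 0
0.008 px [294. 265.] n 1343 ctr [0.742 0.022 0.053] zmax 0.094 rect [704.  20.] [ 68. 237.] 90
0.008 px [381. 254.] n 574 ctr [0.684 0.263 0.04 ] zmax 0.092 rect [677. 267.] [ 38. 106.] 27
0.008 px [422. 254.] n 92 ctr [0.656 0.393 0.014] zmax 0.019 rect [662. 394.] [66. 18.] 8
0.008 px [169. 294.] n 2290 ctr [ 0.82  -0.296  0.019] zmax 0.025 rect [ 815. -296.] [137. 158.] 15
side
0.008 px [254. 187.] n 354 ctr [0.671 0.257 0.036] zmax 0.091 rect [672. 262.] [ 42. 106.] 28
0.008 px [226. 182.] n 52 ctr [0.655 0.391
[... 383 characters left out ...]
x 0.089 rect [630.  21.] [107.  36.] 15
0.008 px [180. 232.] n 351 ctr [0.325 0.198 0.043] zmax 0.09 rect [332. 207.] [88. 38.] 29
0.008 px [320. 264.] n 3988 ctr [ 0.464 -0.223  0.072] zmax 0.141 rect [ 480. -209.] [172. 141.] 6
0.008 px [417. 240.] n 1229 ctr [ 0.807 -0.304  0.015] zmax 0.023 rect [ 814. -300.] [138. 157.] 15
0.008 px [251. 244.] n 537 ctr [0.434 0.01  0.036] zmax 0.09 rect [438.  16.] [ 41. 106.] 12
0.008 px [419. 304.] n 1884 ctr [ 0.56  -0.461  0.027] zmax 0.074 rect [ 638. -449.] [103. 303.] 90
0.008 px [376. 342.] n 1087 ctr [ 0.342 -0.482  0.079] zmax 0.141 rect [ 330. -487.] [57. 31.] 6
plane [ 0.473  -0.211   0.1143] [-0.461 -0.053  0.886] 536 1668 27.6269366757244
```

View pics/side1z.png

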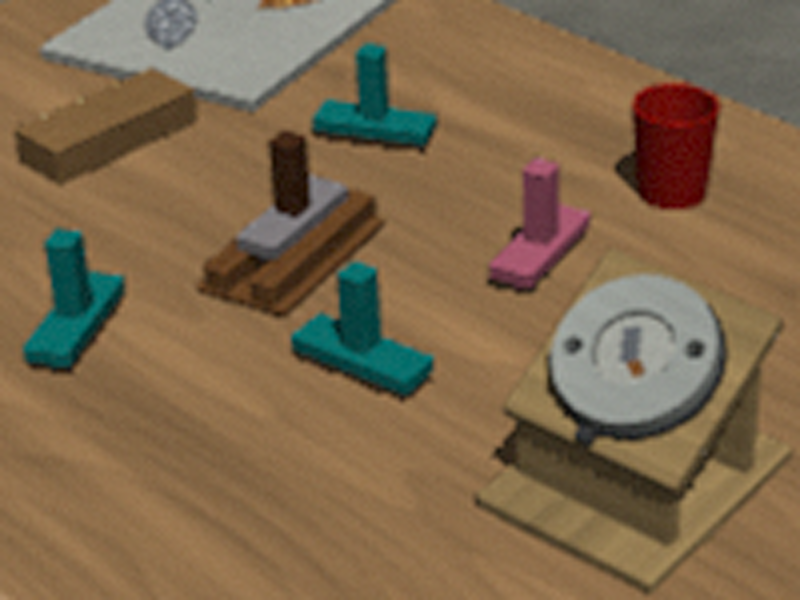

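Run:
```python
from h import *
c=load('side');K=c['mtx'];V=np.linalg.inv(c['view'])
o=np.array([.473,-.211,.1143]);n=np.array([-.461,-.053,.886])
def hit(u,v):
    d=V[:3,:3]@np.array([(u-K[0,2])/K[0,0],-(v-K[1,2])/K[1,1],-1]);C=V[:3,3]
    return C+d*((o-C)@n)/(d@n)
# refine holes: dark blobs in gray on face
g=cv2.cvtColor(c['image'],cv2.COLOR_RGB2GRAY).astype(float)
H=[]
for u,v in((303,246),(334,247)):
    w=np.clip(130-g[v-4:v+5,u-4:u+5],0,None);vv,uu=np.indices(w.shape)
    uv=(u-4+(w*uu).sum()/w.sum(),v-4+(w*vv).sum()/w.sum());H.append(hit(*uv));print(uv,H[-1].round(4))
H=np.array(H);d=H[0]-H[1];print('mid',H.mean(0).round(4),'len',np.linalg.norm(d),'world dir deg',np.degrees(np.arctan2(d[1],d[0])))
for n_ in('scene','side'):
    c=load(n_);p=cloud(c)
    m=(p[...,0]>.42)&(p[...,0]<.58)&(p[...,1]>.10)&(p[...,1]<.24)
    h=m&(p[...,2]>.05)&(p[...,2]<.12);q=p[h];print(n_,'handle',len(q),q.min(0).round(3),q.max(0).round(3),np.median(q,0).round(3))
    t=h&(p[...,2]>.101);q=p[t];print(' top',len(q),q.mean(0).round(4) if len(q) else '')
    b=m&(p[...,2]>.034)&(p[...,2]<.048);q=p[b];r=cv2.minAreaRect((q[:,:2]*1000).astype(np.float32));print(' bar',len(q),r)
    s=m&(p[...,2]>.015)&(p[...,2]<.032);q=p[s];r=cv2.minAreaRect((q[:,:2]*1000).astype(np.float32));print(' stand',len(q),r)
    m=(p[...,0]>.38)&(p[...,0]<.60)&(p[...,1]>-.3)&(p[...,1]<-.12)&(p[...,2]>.008)&(p[...,2]<.016);q=p[m];print(' base',cv2.minAreaRect((q[:,:2]*1000).astype(np.float32)))
```

```text
(np.float64(303.01944444444445), np.float64(245.8375)) [ 0.4566 -0.1707  0.1082]
(np.float64(333.597667638484), np.float64(247.0427599611273)) [ 0.4913 -0.2424  0.1219]
mid [ 0.4739 -0.2065  0.1151] len 0.08091798950069987 world dir deg 115.81754201992729
scene handle 165 [0.498 0.161 0.05 ] [0.525 0.188 0.112] [0.516 0.172 0.086]
 top 48 [0.5113 0.1737 0.1067]
 bar 227 ((508.0793151855469, 173.1622314453125), (107.4666519165039, 37.80655288696289), 15.164681434631348)
 stand 342 ((504.3702697753906, 170.26385498046875), (151.69459533691406, 67.02610778808594), 18.610992431640625)
 base ((485.7413024902344, -204.30111694335938), (169.1858673095703, 140.25503540039062), 6.6662492752075195)
side handle 167 [0.492 0.157 0.05 ] [0.521 0.181 0.109] [0.5   0.165 0.08 ]
 top 31 [0.5055 0.1686 0.105 ]
 bar 206 ((506.53045654296875, 171.3899383544922), (110.57252502441406, 39.60966873168945), 15.290873527526855)
 stand 365 ((500.3463439941406, 165.50296020507812), (150.16976928710938, 66.50822448730469), 15.059818267822266)
 base ((479.62408447265625, -208.68218994140625), (171.89305114746094, 140.74620056152344), 6.128504753112793)
```

Call:
step_arm(delta_pos=[[0.54,-0.71,0],[0.54,-0.71,0],[0.54,-0.71,0],[0.54,-0.71,0],[0.54,-0.71,0],[0.54,-0.71,0],[0.54,-0.71,0],[0.54,-0.71,0],[0.54,-0.71,0],[0.54,-0.71,0],[0.54,-0.71,0],[0.54,-0.71,0]], turn=[-0.7,-0.7,-0.7,-0.7,-0.7,-0.7,-0.7,-0.7,-0.7,-0.7,-0.7,-0.7])

```text
time: 1.3
ee_pos: [0.3463, 0.3834, 0.2223]
eef_rot: [0.609, 0.793, -0.0, 0.0]
ft_force: [1.6, -0.4, 0.6]
width: 0.0867
grip_force: 0.0
```

Call:
step_arm(delta_pos=[[0.54,-0.71,0],[0.54,-0.71,0],[0.54,-0.71,0],[0.54,-0.71,0],[0.54,-0.71,0],[0.54,-0.71,0],[0.54,-0.71,0],[0.54,-0.71,0],[0.4,-0.5,0],[0.3,-0.3,0],[0,0,0],[0,0,0]], turn=[0,0,0,0,0,0,0,0,0,0,0,0])

```text
time: 2.5
ee_pos: [0.471, 0.223, 0.2224]
eef_rot: [0.608, 0.794, -0.0, -0.0]
ft_force: [0.7, 0.4, 0.5]
width: 0.0868
grip_force: 0.0
```

Run:
```python
from h import *
s=read_state();print(s['time'],s['ee_pos'],s['joint_positions'].round(2));print(R.from_quat(s['eef_rot']).as_matrix().round(3))
c=grab('wrist');save(c['image'],'w1.png');p=cloud(c)
for lo,hi in((.03,.048),(.095,.115)):
    m=(p[...,2]>lo)&(p[...,2]<hi)&(abs(p[...,0]-.508)<.09)&(abs(p[...,1]-.171)<.07);n,l,st,ce=cv2.connectedComponentsWithStats(m.astype(np.uint8))
    for k in range(1,n):
        if st[k,4]>100:
            q=p[l==k];print(lo,st[k,4],q.mean(0).round(4),cv2.minAreaRect((q[:,:2]*1000).astype(np.float32)))
```

```text
2.5 [0.47102493 0.22298635 0.22235859] [-0.86  0.1   0.36  1.75 -0.04  1.3  -0.23]
[[-0.261  0.965 -0.   ]
 [ 0.965  0.261  0.   ]
 [ 0.    -0.    -1.   ]]
0.03 3364 [0.5059 0.1795 0.0415] ((507.0132141113281, 176.78146362304688), (103.9777603149414, 36.04174041748047), 15.021988868713379)
0.095 619 [0.5056 0.1808 0.1049] ((506.353271484375, 179.46324157714844), (22.045196533203125, 16.41602325439453), 16.74036407470703)
```

View pics/w1.png

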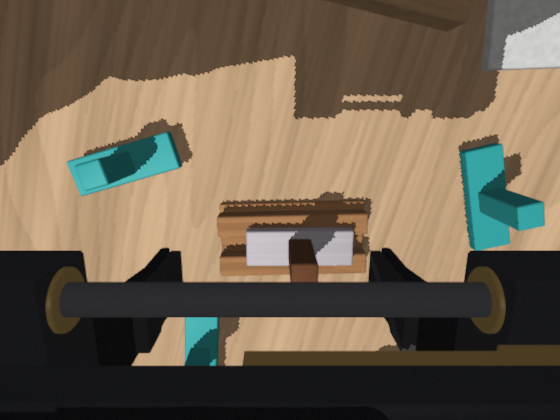

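The wrist picture shows the bar at (300,247), centred at (0.507, 0.176) with a yaw of 15°, so the fingers are already aligned with it. I'll move over it and descend.

Call:
step_arm(delta_pos=[[0.72,-0.93,0],[0.72,-0.93,0],[0,0,-0.9],[0,0,-0.9],[0,0,-0.9],[0,0,-0.9],[0,0,-0.9],[0,0,-0.9],[0,0,-0.7],[0,0,-0.4],[0,0,-0.2],[0,0,0]], turn=[0,0,0,0,0,0,0,0,0,0,0,0])

```text
time: 3.75
ee_pos: [0.5072, 0.1762, 0.0549]
eef_rot: [0.608, 0.794, -0.0, -0.0]
ft_force: [-0.2, 0.2, -0.2]
width: 0.0869
grip_force: 0.0
```

Call:
step_arm(delta_pos=[[0,0,0],[0,0,0],[0,0,0],[0,0,0],[0,0,0],[0,0,0],[0,0,0],[0,0,0]], turn=[0,0,0,0,0,0,0,0], grip=1, newtons=15)

```text
time: 4.55
ee_pos: [0.5075, 0.1758, 0.0551]
eef_rot: [0.608, 0.794, 0.0, 0.0]
ft_force: [0.7, -0.5, -0.8]
width: 0.0311
grip_force: 0.0
```

Call:
step_arm(delta_pos=[[0,0,0],[0,0,0],[0,0,0],[0,0,0],[0,0,0.4],[0,0,0.6],[0,0,0.6],[0,0,0],[0,0,0]], turn=[0,0,0,0,0,0,0,0,0])

```text
time: 5.45
ee_pos: [0.5073, 0.1759, 0.095]
eef_rot: [0.608, 0.794, 0.0, -0.0]
ft_force: [-0.2, -0.3, -4.3]
width: 0.0217
grip_force: 15.0
```

Run:
```python
from h import *
s=read_state();print(s['time'],s['ee_pos'],s['width'],s['grip_force'],s['ft_force'])
for n in('scene','side'):
    c=grab(n);p=cloud(c)
    m=(p[...,2]>.022)&(p[...,2]<.031)&(abs(p[...,0]-.505)<.1)&(abs(p[...,1]-.171)<.08);q=p[m]
    r=cv2.minAreaRect((q[:,:2]*1000).astype(np.float32));print(n,len(q),r)
```

```text
5.45 [0.50733257 0.17588894 0.09503829] 0.021744215797652348 14.992649739724584 [-0.19414551 -0.34388239 -4.33872541]
scene 302 ((505.70623779296875, 171.09259033203125), (150.29042053222656, 64.83417510986328), 16.540796279907227)
side 394 ((500.915771484375, 166.59458923339844), (153.31263732910156, 66.9757080078125), 14.521687507629395)
```

Run:
```python
from h import *
a=np.radians(15.1)
for n in('side','scene'):
    p=cloud(load(n)).reshape(-1,3);d=p-[.5035,.169,0]
    X=d[:,0]*np.cos(a)+d[:,1]*np.sin(a);Y=-d[:,0]*np.sin(a)+d[:,1]*np.cos(a)
    m=(abs(X)<.06)
    for lo in range(-50,50,4):
        k=m&(Y*1000>=lo)&(Y*1000<lo+4)
        if k.sum(): print(n,lo,k.sum(),np.percentile(p[k,2]*1000,[5,50,95]).round(1))
```

```text
side -50 474 [260.1 454.1 504.5]
side -46 352 [  0.7 456.5 507.5]
side -42 200 [ -1.7 332.6 510.2]
side -38 334 [  5.6 317.5 405.8]
side -34 333 [  7.7 188.2 391.5]
side -30 224 [ 10.7 272.2 399.5]
side -26 261 [ 25.5 216.9 392.6]
side -22 323 [ 27.4 222.1 388.7]
side -18 258 [ 27.5 225.6 391.5]
side -14 211 [ 26.3 219.6 400.6]
side -10 235 [ 80.5 142.3 386.1]
side -6 153 [ 78.6 233.8 400.2]
side -2 135 [ 77.8 267.5 401.4]
side 2 129 [ 64.2 264.3 401. ]
side 6 178 [  9.3 169.7 401.3]
side 10 198 [  7.   76.2 399.7]
side 14 102 [ 24.4 235.9 401.5]
side 18 103 [ 25.4 256.5 402.1]
side 22 89 [ 25.  249.7 401.5]
side 26 50 [ 25.8 309.2 421.9]
side 30 50 [ 24.5 349.5 423.4]
side 34 15 [256.4 265.5 425.3]
side 38 8 [262.6 280.8 418.2]
side 42 6 [405.4 412.  425.3]
side 46 3 [ 40.2 413.2 421.1]
scene -50 70 [-750.1    3.2  484.9]
scene -46 617 [  2.5 459.8 507.7]
scene -42 301 [-5.000e-01  4.494e+02  5.099e+02]
scene -38 292 [ -0.7 360.  514.8]
scene -34 404 [ 10.1 320.3 515. ]
scene -30 348 [  9.7 301.  516.5]
scene -26 286 [ 29.3 334.2 520.6]
scene -22 353 [ 29.1 219.2 520.8]
scene -18 347 [ 29.  296.5 523.2]
scene -14 331 [ 29.2 311.  526.6]
scene -10 289 [ 29.1 339.2 522.9]
scene -6 306 [ 82.4 332.4 528.2]
scene -2 245 [ 83.3 375.7 524.2]
scene 2 263 [  8.4 342.9 529.2]
scene 6 250 [  8.6 356.  526.8]
scene 10 305 [  9.1 280.1 519.6]
scene 14 248 [ 15.9 350.3 519.9]
scene 18 211 [ 30.  368.4 521.9]
scene 22 216 [ 30.1 375.  515.5]
scene 26 171 [ 28.  381.8 511.7]
scene 30 150 [-392.8  447.6  516.4]
scene 34 182 [257.7 463.5 514.4]
scene 38 121 [-740.5  463.4  516.1]
scene 42 101 [-746.7  471.6  514.3]
scene 46 92 [-743.   474.4  515.7]
```

Call:
step_arm(delta_pos=[[-0.2,0.78,0],[-0.2,0.78,0],[-0.2,0.76,0],[0,0,-0.6],[0,0,-0.6],[0,0,-0.6],[0,0,-0.32],[0,0,0],[0.06,-0.22,0],[0.06,-0.22,0],[0.06,-0.22,0],[0,0,0]], turn=[0,0,0,0,0,0,0,0,0,0,0,0], newtons=10)

```text
time: 6.75
ee_pos: [0.4974, 0.2178, 0.0431]
eef_rot: [0.608, 0.794, 0.001, -0.0]
ft_force: [-2.0, 2.3, -1.7]
width: 0.0221
grip_force: 10.0
```

Call:
step_arm(delta_pos=[[0.05,-0.19,0],[0.05,-0.19,0],[0.05,-0.19,0]], turn=[0,0,0])

```text
time: 7.05
ee_pos: [0.5014, 0.2042, 0.0432]
eef_rot: [0.607, 0.794, 0.001, -0.0]
ft_force: [-1.3, 4.7, -1.3]
width: 0.0218
grip_force: 10.0
```

Run:
```python
from h import *
s=read_state();print(s['time'],s['ee_pos'],s['ft_force'],s['torque'])
ims=[]
for n in('scene','wrist'):
    c=grab(n)
    u,v=proj(c,s['ee_pos'])[0].astype(int);print(u,v)
    w=45 if n=='scene' else 140
    im=c['image'][max(0,v-w):v+w,max(0,u-w):u+w];ims.append(cv2.resize(im,(400,400),interpolation=cv2.INTER_CUBIC))
save(np.hstack(ims),'t1.png')
```

```text
7.05 [0.50135185 0.20415391 0.04316762] [-1.31151384  4.69305657 -1.25624986] [0.97635962 0.12318031 0.10242705]
350 211
277 268
```

View pics/t1.png

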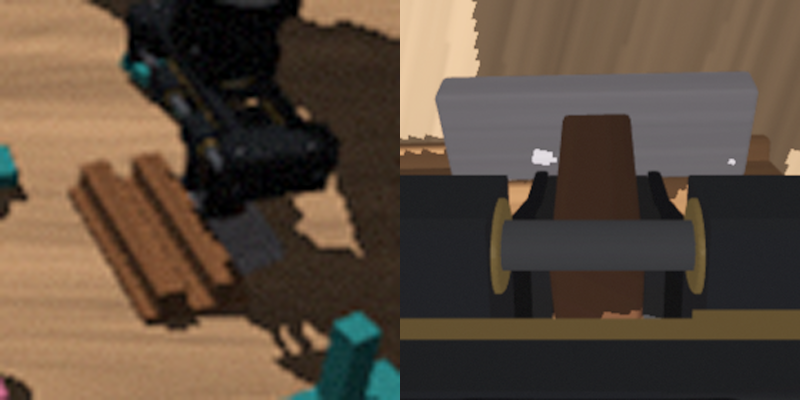

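The spanner is pivoting: the wrist view shows the bar's top face at (600,125) tipped towards the camera. I'll measure the tilt from depth.

```bash
cat >> h.py <<'E'
def bartilt():
    """plane of the bar's top from wrist depth: normal and bar midline, in tool-relative world axes"""
    s=read_state();c=grab('wrist');p=cloud(c);Rm=R.from_quat(s['eef_rot']).as_matrix()
    t=(p-s['ee_pos'])@Rm   # tool coords
    im=c['image'].astype(int);sat=im.max(-1)-im.min(-1)
    m=(abs(t[...,1])<.052)&(abs(t[...,0])<.06)&(t[...,2]>-.01)&(t[...,2]<.05)&(sat<22)&(c['z_map']>0)
    q=p[m];rng=np.random.default_rng(0);best=0
    for _ in range(300):
        a=q[rng.choice(len(q),3,False)];n=np.cross(a[1]-a[0],a[2]-a[0]);n/=np.linalg.norm(n)+1e-12
        k=abs((q-a[0])@n)<.001
        if k.sum()>best: best=k.sum();K=k
    o=q[K].mean(0);n=np.linalg.svd(q[K]-o,full_matrices=False)[2][2];n*=np.sign(n[2])
    nt=n@Rm
    return s,best,len(q),o,n,nt,q[K],t[m][K]
E
python3 - <<'E'
from h import *
s,b,l,o,n,nt,q,tq=bartilt();print(b,l,o,n,nt,'tilt',np.degrees(np.arccos(n[2])),tq.min(0),tq.max(0))
E
```

```text
9478 13254 [0.4951253  0.22478441 0.03449984] [ 0.08641759 -0.3173054   0.94437772] [-0.32813365  0.00263466 -0.94462763] tilt 19.199764627130087 [ 0.00313091 -0.05199998  0.00274448] [0.03795975 0.05043728 0.01597947]
```

Call:
step_arm(delta_pos=[[0.03,-0.11,0],[0.03,-0.11,0],[0,0,0],[0,0,0]], turn=[0,0,0,0])

```text
time: 7.6
ee_pos: [0.5022, 0.1972, 0.042]
eef_rot: [0.608, 0.794, -0.0, 0.0]
ft_force: [0.4, 2.4, -2.0]
width: 0.0218
grip_force: 10.0
```

Call:
step_arm(delta_pos=[[0,0,0],[0,0,0],[-0.1,0.4,0],[-0.1,0.4,0],[0,0,0.8],[0,0,0.8],[0,0,0.8],[0,0,0.8],[0,0,0]], turn=[0,0,0,0,0,0,0,0,0], newtons=40)

```text
time: 8.5
ee_pos: [0.4983, 0.2189, 0.1243]
eef_rot: [0.608, 0.794, 0.002, 0.001]
ft_force: [0.5, -0.5, -3.5]
width: 0.0216
grip_force: 39.8
```

Run:
```python
from h import *
s,b,l,o,n,nt,q,tq=bartilt();print(s['ee_pos'],b,l,o,nt,'tilt',np.degrees(np.arccos(n[2])),s['width'],s['grip_force'],s['ft_force'])
```

```text
[0.49825048 0.21893481 0.12433698] 9733 13586 [0.4903668  0.24484046 0.11748965] [-0.41906156  0.00409174 -0.9079486 ] tilt 24.84719244703737 0.021630795706873783 39.81514274608344 [ 0.45312854 -0.54882288 -3.5114715 ]
```

Run:
```python
from h import *
s=read_state();c=load('wrist')
T=np.eye(4);T[:3,:3]=R.from_quat(s['eef_rot']).as_matrix();T[:3,3]=s['ee_pos']
E=c['view']@T  # tool->cam
print('cam in tool',np.linalg.inv(E).round(3)[:3])
rc=np.array([.477,-.204,.116])
y=np.radians(-64.2-0)
ty=np.array([np.cos(y),np.sin(y),0]);tx=np.array([ty[1],-ty[0],0]);print('tx',tx)
for z in(.24,.27,.30):
  for off in(-.1,-.05,0,.05,.1):
    Q=np.eye(4);Q[:3,:3]=np.c_[tx,ty,[0,0,-1]];Q[:3,3]=[*(rc[:2]+off*tx[:2]),z]
    cc=dict(mtx=c['mtx'],view=E@np.linalg.inv(Q));print(z,off,proj(cc,rc).round(),Q[:3,3].round(3))
```

```text
cam in tool [[ 0.     0.967  0.257  0.071]
 [ 1.     0.    -0.002 -0.   ]
 [-0.002  0.257 -0.967 -0.164]]
tx [-0.90031877 -0.4352311   0.        ]
0.24 -0.1 [[275.  72.]] [ 0.567 -0.16   0.24 ]
0.24 -0.05 [[275. 143.]] [ 0.522 -0.182  0.24 ]
0.24 0 [[275. 207.]] [ 0.477 -0.204  0.24 ]
0.24 0.05 [[275. 266.]] [ 0.432 -0.226  0.24 ]
0.24 0.1 [[275. 320.]] [ 0.387 -0.248  0.24 ]
0.27 -0.1 [[275.  77.]] [ 0.567 -0.16   0.27 ]
0.27 -0.05 [[275. 140.]] [ 0.522 -0.182  0.27 ]
0.27 0 [[275. 199.]] [ 0.477 -0.204  0.27 ]
0.27 0.05 [[275. 253.]] [ 0.432 -0.226  0.27 ]
0.27 0.1 [[275. 303.]] [ 0.387 -0.248  0.27 ]
0.3 -0.1 [[275.  80.]] [ 0.567 -0.16   0.3  ]
0.3 -0.05 [[275. 138.]] [ 0.522 -0.182  0.3  ]
0.3 0 [[275. 192.]] [ 0.477 -0.204  0.3  ]
0.3 0.05 [[275. 242.]] [ 0.432 -0.226  0.3  ]
0.3 0.1 [[275. 288.]] [ 0.387 -0.248  0.3  ]
```

Call:
step_arm(delta_pos=[[0,0,0.8],[0,0,0.9],[0,-0.4,0.9],[-0.2,-0.9,0.9],[-0.2,-0.9,0.9],[-0.2,-0.9,0.9],[-0.2,-0.9,0.9],[-0.2,-0.9,0.4],[-0.2,-0.9,0],[-0.2,-0.9,0],[-0.2,-0.9,0],[-0.2,-0.9,0]], turn=[0,0,-0.6,-0.6,-0.6,-0.6,-0.6,-0.6,-0.6,-0.6,-0.6,-0.6])

```text
time: 9.75
ee_pos: [0.4515, 0.0046, 0.2856]
eef_rot: [0.849, 0.528, -0.001, -0.0]
ft_force: [-0.3, -0.8, -4.1]
width: 0.0216
grip_force: 39.8
```

Call:
step_arm(delta_pos=[[-0.2,-0.9,0],[-0.2,-0.9,0],[-0.3,-0.9,0],[-0.3,-0.9,0],[-0.3,-0.9,0],[-0.3,-0.9,0],[-0.3,-0.9,0],[-0.3,-0.9,0],[-0.2,-0.9,0],[-0.1,-0.7,0],[0,-0.3,0],[0,0,0]], turn=[-0.6,-0.6,-0.6,-0.6,-0.6,-0.6,-0.6,-0.6,-0.6,-0.15,0,0])

```text
time: 10.95
ee_pos: [0.3896, -0.2235, 0.2871]
eef_rot: [0.975, 0.221, -0.0, 0.0]
ft_force: [0.4, 0.3, -3.7]
width: 0.0215
grip_force: 39.8
```

Run:
```python
from h import *
s=read_state();print(s['time'],s['ee_pos'],s['joint_positions'].round(2));print(R.from_quat(s['eef_rot']).as_matrix().round(3))
c=grab('wrist');save(c['image'],'w2.png')
```

```text
10.95 [ 0.3895955  -0.22352342  0.28706355] [-0.44 -0.19  0.77  1.83  0.13  1.46 -0.82]
[[ 0.902  0.432 -0.   ]
 [ 0.432 -0.902 -0.   ]
 [-0.     0.    -1.   ]]
```

View pics/w2.png

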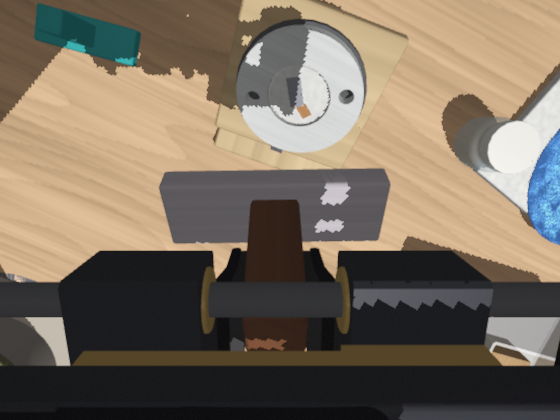

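Both the ring and the spanner show clearly, with the holes at (254,95) and (346,97) and the bar at (275,205). I'll measure both in the same view.

Run:
```python
from h import *
c=load('wrist');s=read_state();K=c['mtx'];V=np.linalg.inv(c['view']);p=cloud(c);C=V[:3,3]
Rm=R.from_quat(s['eef_rot']).as_matrix()
def ransac(q,tol=.001):
    rng=np.random.default_rng(0);best=0
    for _ in range(400):
        a=q[rng.choice(len(q),3,False)];n=np.cross(a[1]-a[0],a[2]-a[0]);n/=np.linalg.norm(n)+1e-12
        k=abs((q-a[0])@n)<tol
        if k.sum()>best: best=k.sum();M=k
    o=q[M].mean(0);n=np.linalg.svd(q[M]-o,full_matrices=False)[2][2];return o,n*np.sign(n[2]),M
def ray(u,v,o,n):
    d=V[:3,:3]@np.array([(u-K[0,2])/K[0,0],-(v-K[1,2])/K[1,1],-1]);return C+d*((o-C)@n)/(d@n)
q=p[25:150,238:366].reshape(-1,3);q=q[(q[:,2]>.08)]
o,n,M=ransac(q);print('ring n',n.round(3),np.degrees(np.arccos(n[2])),'az',np.degrees(np.arctan2(n[1],n[0])),M.sum(),len(q))
# ring centre by circle fit on inliers: enclosing circle in plane
e1=np.cross([0,0,1],n);e1/=np.linalg.norm(e1);e2=np.cross(n,e1)  # e1 horizontal, e2 upslope
Q=q[M];uv=np.c_[(Q-o)@e1,(Q-o)@e2]
(cx,cy),r=cv2.minEnclosingCircle((uv*1000).astype(np.float32));rc=o+cx/1000*e1+cy/1000*e2;print('circle',r,rc.round(4))
g=cv2.cvtColor(c['image'],cv2.COLOR_RGB2GRAY).astype(float)
# depth holes: points deeper than plane
sd=(p-o)@n
H=[]
for u,v in((254,95),(346,97)):
    w=g[v-9:v+10,u-9:u+10];w=np.clip(np.median(w)*.75-w,0,None);vv,uu=np.indices(w.shape);a=u-9+(w*uu).sum()/w.sum();b=v-9+(w*vv).sum()/w.sum()
    dd=sd[v-9:v+10,u-9:u+10];m=dd<-.002;ph=(u-9+uu[m].mean(),v-9+vv[m].mean()) if m.any() else None
    h=ray(a,b,o,n);h2=ray(*ph,o,n) if ph else None
    print('hole gray',(round(a,1),round(b,1)),h.round(4),'depth',ph,h2, m.sum(),'r',np.linalg.norm(h-rc),np.linalg.norm(h2-rc) if ph else '');H.append(h)
d=H[0]-H[1];print('len',np.linalg.norm(d),'mid',((H[0]+H[1])/2).round(4),'horiz az',np.degrees(np.arctan2(d[1],d[0])),'a',np.degrees(np.arctan2(d@e2,d@e1)))
# bar top
q=p[165:245,155:395].reshape(-1,3);t=(q-s['ee_pos'])@Rm;k=(t[:,2]<.04);ob,nb,M=ransac(q[k])
B=q[k][M];tb=t[k][M];print('bar nt',nb@Rm,'tilt',np.degrees(np.arccos(nb[2])),'tool x',np.percentile(tb[:,0],[.5,99.5]),'y',np.percentile(tb[:,1],[.5,99.5]),'z',np.percentile(tb[:,2],[.5,99.5]))
```

```text
ring n [-0.469 -0.055  0.882] 28.16743183065348 az -173.33728166492386 7461 15059
circle 54.34733581542969 [ 0.4731 -0.2044  0.1162]
hole gray (np.float64(253.4), np.float64(95.0)) [ 0.4581 -0.1692  0.1105] depth (np.float64(252.6267605633803), np.float64(96.8943661971831)) [ 0.45636652 -0.16924429  0.10953417] 142 r 0.03862461694411708 0.03947869759947262
hole gray (np.float64(347.4), np.float64(95.3)) [ 0.4913 -0.2406  0.1237] depth (np.float64(346.20958083832335), np.float64(95.26946107784431)) [ 0.4908982  -0.23973015  0.12352068] 167 r 0.04124176949995661 0.04025414385386428
len 0.07981821531826519 mid [ 0.4747 -0.2049  0.1171] horiz az 114.94868349357311 a -159.45209269444086
bar nt [-0.41003154  0.00273151 -0.91206725] tilt 24.19053499663095 tool x [0.00726352 0.03957893] y [-0.05061639  0.05108318] z [0.00031254 0.01525517]
```

Call:
step_arm(delta_pos=[[0.63,0.02,0],[0.63,0.02,0],[0.63,0,-0.6],[0,0,-0.8],[0,0,-0.8],[0,0,-0.8],[0,0,-0.8],[0,0,-0.5],[0,0,-0.3],[0,0,0],[0,0,0]], turn=[0,0,0,0,0,0,0,0,0,0,0])

```text
time: 12.1
ee_pos: [0.4374, -0.2214, 0.1727]
eef_rot: [0.975, 0.223, 0.0, 0.0]
ft_force: [0.3, -0.2, -2.4]
width: 0.0219
grip_force: 39.8
```

Run:
```python
from h import *
s=read_state();print(s['time'],s['ee_pos'],s['ft_force'])
T=np.array([.4474,-.2175,.1468]);print((T-s['ee_pos'])/.025)
ims=[]
for n,w in(('side',60),('wrist',150)):
    c=grab(n);u,v=proj(c,[.474,-.205,.117])[0].astype(int);print(n,u,v)
    v0=max(0,v-w);u0=max(0,u-w);im=c['image'][v0:v0+2*w,u0:u0+2*w];ims.append(cv2.resize(im,(400,400),interpolation=cv2.INTER_CUBIC))
save(np.hstack(ims),'a1.png')
```

```text
12.1 [ 0.43739117 -0.22142321  0.17266887] [ 0.25475147 -0.24007309 -2.39497487]
[ 0.40035336  0.15692827 -1.03475484]
side 317 245
wrist 277 166
```

View pics/a1.png

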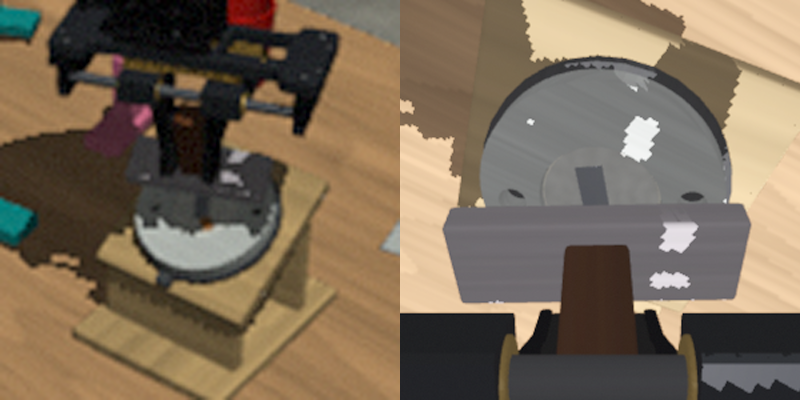

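Call:
step_arm(delta_pos=[[0.1,0.04,-0.26],[0.1,0.04,-0.26],[0.1,0.04,-0.26],[0,0,0]], turn=[-0.03,0,0,0])

```text
time: 12.6
ee_pos: [0.4443, -0.2179, 0.1514]
eef_rot: [0.975, 0.221, -0.001, -0.0]
ft_force: [-0.2, -0.4, -4.1]
width: 0.0216
grip_force: 39.8
```

Call:
step_arm(delta_pos=[[0.05,0.02,-0.12],[0.05,0.02,-0.12],[0,0,0]], turn=[0,0,0])

```text
time: 12.9
ee_pos: [0.4471, -0.2175, 0.1464]
eef_rot: [0.975, 0.221, -0.0, 0.0]
ft_force: [-0.8, 0.6, -2.6]
width: 0.0216
grip_force: 39.8
```

Call:
step_arm(delta_pos=[[0.02,0.01,-0.06],[0.01,0,-0.04],[0,0,0]], turn=[0,0,0])

```text
time: 13.2
ee_pos: [0.4476, -0.2175, 0.1453]
eef_rot: [0.975, 0.22, 0.0, -0.0]
ft_force: [-11.5, 3.7, 15.8]
width: 0.0217
grip_force: 39.8
```

Run:
```python
from h import *
s=read_state();print(s['ee_pos'],s['ft_force'],s['torque'])
c=grab('wrist');p=cloud(c);Rm=R.from_quat(s['eef_rot']).as_matrix()
s,b,l,o,n,nt,q,tq=bartilt();print(b,l,nt,np.percentile(tq,[.5,99.5],axis=0).round(4))
```

```text
[ 0.447584   -0.21748251  0.14528113] [-11.49942832   3.6891394   15.81403399] [ 0.22996374  1.76240504 -0.07913576]
9333 21426 [-4.06168140e-01 -7.46606814e-04 -9.13798055e-01] [[ 0.0081 -0.0514  0.0003]
 [ 0.0404  0.0496  0.0149]]
```

Call:
step_arm(delta_pos=[[0,0,0.05],[0,0,0]], turn=[0,0])

```text
time: 13.5
ee_pos: [0.4475, -0.2174, 0.1459]
eef_rot: [0.975, 0.221, 0.0, -0.0]
ft_force: [-5.0, 1.7, 5.7]
width: 0.022
grip_force: 39.8
```

Call:
step_arm(delta_pos=[[0,0,0],[0,0,0],[0,0,0],[0,0,0]], turn=[0,0,0,0], grip=0.5)

```text
time: 13.9
ee_pos: [0.4479, -0.2171, 0.1454]
eef_rot: [0.975, 0.221, 0.0, 0.0]
ft_force: [-0.1, -0.0, -0.6]
width: 0.0414
grip_force: 0.3
```

Run:
```python
from h import *
s,b,l,o,n,nt,q,tq=bartilt();print(s['time'],s['ee_pos'],s['ft_force'],s['width']);print(b,l,n,nt,o,np.percentile(tq,[.5,99.5],axis=0).round(4))
nr=np.array([-.469,-.055,.882]);rm=np.array([.4742,-.2047,.1165])
print('angle to ring n',np.degrees(np.arccos(n@nr)),'bar top height over ring face',(o-rm)@nr)
ims=[]
for k,w in(('side',45),('wrist',150)):
    c=grab(k) if k=='side' else load(k);u,v=proj(c,[.474,-.205,.14])[0].astype(int)
    v0=max(0,v-w);u0=max(0,u-w);ims.append(cv2.resize(c['image'][v0:v0+2*w,u0:u0+2*w],(400,400),interpolation=cv2.INTER_CUBIC))
save(np.hstack(ims),'a2.png')
```

```text
13.9 [ 0.4479432  -0.21713216  0.14536893] [-0.09592951 -0.00390762 -0.60998169] 0.04135199971584761
8602 20792 [-0.46113454 -0.05481598  0.88563545] [-0.43944991 -0.1488649  -0.88584593] [ 0.47084367 -0.20970227  0.13080324] [[ 0.0061 -0.0504  0.0012]
 [ 0.038   0.0502  0.0308]]
angle to ring n nan bar top height over ring face 0.014464699992279112<stdin>:4: RuntimeWarning: invalid value encountered in arccos
```

View pics/a2.png

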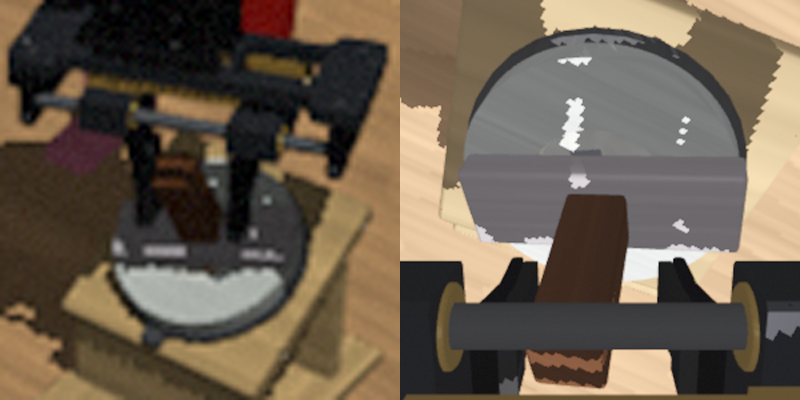

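Both pins are seated. The bar lies flush on the ring, its top 14.5 mm above the face and its normal matching the ring's. Next I'll centre the fingers on the handle, cage it loosely and turn.

Call:
step_arm(delta_pos=[[0.08,0.38,-0.1],[0,0,0]], turn=[0,0])

```text
time: 14.2
ee_pos: [0.4501, -0.2062, 0.1425]
eef_rot: [0.975, 0.221, -0.0, -0.0]
ft_force: [-0.3, -0.3, -0.4]
width: 0.0431
grip_force: 0.0
```

Call:
step_arm(delta_pos=[[0,0,0],[0,0,0],[0,0,0],[0,0,0]], turn=[0,0,0,0], grip=0.7, newtons=60)

```text
time: 14.6
ee_pos: [0.4499, -0.2085, 0.1432]
eef_rot: [0.975, 0.22, 0.0, 0.001]
ft_force: [-1.7, -2.1, 6.4]
width: 0.0277
grip_force: 22.0
```

Call:
step_arm(delta_pos=[[0,0,0],[0,0,0],[0,0,0]], turn=[-0.5,-0.5,0])

```text
time: 14.9
ee_pos: [0.4508, -0.2078, 0.1436]
eef_rot: [0.987, 0.161, 0.001, 0.0]
ft_force: [1.4, -0.2, 5.6]
width: 0.0265
grip_force: 13.8
```

```bash
cat >> h.py <<'E'
nr=np.array([-.469,-.055,.882]);rm=np.array([.4742,-.2047,.1165])
e1=np.cross([0,0,1],nr);e1/=np.linalg.norm(e1);e2=np.cross(nr,e1)
def chk():
    s,b,l,o,n,nt,q,tq=bartilt();Rm=R.from_quat(s['eef_rot']).as_matrix()
    uv=np.c_[(q-rm)@e1,(q-rm)@e2]*1000
    r=cv2.minAreaRect(uv[::5].astype(np.float32))
    print(round(s['time'],2),s['ee_pos'].round(4),'F',s['ft_force'].round(1),'M',s['torque'].round(2),'w',s['width'].round(4),'g',s['grip_force'].round(1),'yaw',np.degrees(np.arctan2(Rm[1,1],Rm[0,1])).round(1))
    print('tilt err',np.degrees(np.arccos(min(1,n@nr))).round(1),'h',np.percentile((q-rm)@nr*1000,[5,50,95]).round(1),'rect',np.round(r[0],1),np.round(r[1],1),round(r[2],1))
E
python3 -c "
from h import *
chk()"
```

```text
Traceback (most recent call last):
  File "h.py", line 36, in chk
    print(round(s['time'],2),s['ee_pos'].round(4),'F',s['ft_force'].round(1),'M',s['torque'].round(2),'w',s['width'].round(4),'g',s['grip_force'].round(1),'yaw',np.degrees(np.arctan2(Rm[1,1],Rm[0,1])).round(1))
                                                                                                          ^^^^^^^^^^^^^^^^
AttributeError: 'float' object has no attribute 'round'
```

```bash
sed -i "s/s\['width'\].round(4)/round(s['width'],4)/;s/s\['grip_force'\].round(1)/round(s['grip_force'],1)/" h.py
python3 -c "
from h import *
chk()"
```

```text
14.95 [ 0.4507 -0.2079  0.1435] F [2.1 0.6 5.2] M [-0.41 -0.52  0.15] w 0.0263 g 14.1 yaw -71.3
tilt err 0.0 h [13.9 14.6 15.4] rect [ 0.1 -0.7] [102.2  36.1] 17.3
```

Call:
step_arm(delta_pos=[[0,0,0],[0,0,0],[0,0,0],[0,0,0],[0,0,0],[0,0,0],[0,0,0]], turn=[-0.5,-0.5,-0.5,-0.5,-0.5,0,0])

```text
time: 15.7
ee_pos: [0.4501, -0.2077, 0.143]
eef_rot: [1.0, 0.014, 0.0, 0.0]
ft_force: [2.4, -1.8, 0.7]
width: 0.0262
grip_force: 10.5
```

```bash
python3 -c "
from h import *
chk()"
```

```text
15.7 [ 0.4501 -0.2077  0.143 ] F [ 2.4 -1.8  0.7] M [-0.14 -0.53  0.18] w 0.0262 g 10.5 yaw -88.4
tilt err 0.0 h [13.7 14.4 15.2] rect [ 0.7 -0.5] [102.   36.3] 12.4
```

Call:
step_arm(delta_pos=[[0,0,0],[0,0,0],[0,0,0],[0,0,0],[0,0,0],[0,0,0],[0,0,0]], turn=[-0.5,-0.5,-0.5,-0.5,-0.5,0,0])

```text
time: 16.45
ee_pos: [0.4501, -0.206, 0.1435]
eef_rot: [0.991, -0.135, -0.0, -0.001]
ft_force: [-2.4, 6.3, 15.4]
width: 0.0268
grip_force: 34.3
```

```bash
python3 -c "
from h import *
chk()"
```

```text
16.45 [ 0.4501 -0.206   0.1435] F [-2.4  6.3 15.4] M [2.31 0.38 0.78] w 0.0268 g 34.3 yaw -105.6
tilt err 1.9 h [13.9 16.4 18. ] rect [ 1.7 -0.4] [36.2 98.6] 86.6
```

Call:
step_arm(delta_pos=[[0,0,0],[0,0,0],[0,0,0],[0,0,0],[0,0,0],[0,0,0]], turn=[0,0,0.9,0.9,0.7,0], grip=0.5)

```text
time: 17.1
ee_pos: [0.4491, -0.2077, 0.1424]
eef_rot: [1.0, 0.013, -0.001, -0.0]
ft_force: [-0.1, 0.1, 0.7]
width: 0.0434
grip_force: 0.0
```

```bash
cat >> h.py <<'E'
def handle():
    """tool x,y of the handle axis at the height of the pads, from bar plane normal and bar centre"""
    s,b,l,o,n,nt,q,tq=bartilt();Rm=R.from_quat(s['eef_rot']).as_matrix()
    P=s['ee_pos']+[0,0,.019]; k=(P[2]-rm[2])/nr[2]; d=rm+k*nr-P; print('move to centre (units)',(d/.025).round(2),'tool',(d@Rm).round(4))
E
python3 -c "
from h import *
chk();handle()"
```

```text
17.1 [ 0.4491 -0.2077  0.1424] F [-0.1  0.1  0.7] M [-0.04  0.18 -0.  ] w 0.0434 g 0.0 yaw -88.5
tilt err 0.0 h [13.6 14.3 15. ] rect [ 0.2 -0.8] [ 36.4 102.2] 87.4
move to centre (units) [0.04 0.01 0.  ] tool [ 0.0011 -0.0002 -0.    ]
```

Call:
step_arm(delta_pos=[[0.04,0,0],[0,0,0],[0,0,0],[0,0,0],[0,0,0],[0,0,0],[0,0,0],[0,0,0]], turn=[0,0,0,-0.4,-0.4,-0.4,-0.4,0], grip=0.73)

```text
time: 18.0
ee_pos: [0.45, -0.2061, 0.1434]
eef_rot: [0.997, -0.083, -0.001, -0.002]
ft_force: [-9.4, 6.2, 17.8]
width: 0.0245
grip_force: 35.1
```

```bash
python3 -c "
from h import *
chk()"
```

```text
18.0 [ 0.45   -0.2061  0.1434] F [-9.4  6.2 17.8] M [2.61 2.36 0.97] w 0.0245 g 35.1 yaw -99.6
tilt err 0.8 h [13.7 15.6 17.1] rect [ 0.3 -1. ] [ 35.5 100.6] 82.5
```

Call:
step_arm(delta_pos=[[0,0,0],[0,0,0],[0,0,0],[0,0,0]], turn=[-0.4,-0.4,-0.4,0])

```text
time: 18.45
ee_pos: [0.4504, -0.2047, 0.1443]
eef_rot: [0.988, -0.154, -0.002, -0.003]
ft_force: [-16.0, 12.7, 32.6]
width: 0.0247
grip_force: 60.9
```

```bash
python3 -c "
from h import *
chk()"
```

```text
18.45 [ 0.4504 -0.2047  0.1443] F [-16.   12.7  32.6] M [4.85 3.29 1.48] w 0.0247 g 60.9 yaw -107.7
tilt err 3.2 h [13.8 17.2 19.5] rect [ 0.9 -1.6] [36.2 98.4] 76.4
```

Call:
step_arm(delta_pos=[[0,0,0],[0,0,0],[0,0,0],[0,0,0],[0,0,0]], turn=[0,0,0.8,0.8,0], grip=0.5)

```text
time: 19.0
ee_pos: [0.4506, -0.2078, 0.1427]
eef_rot: [0.998, -0.059, -0.0, 0.0]
ft_force: [-0.3, 0.1, -0.7]
width: 0.0429
grip_force: 0.0
```

```bash
python3 -c "
from h import *
chk();handle()"
```

```text
19.0 [ 0.4506 -0.2078  0.1427] F [-0.3  0.1 -0.7] M [-0.03  0.17 -0.02] w 0.0429 g 0.0 yaw -96.7
tilt err 0.0 h [-0.4  0.4  1.1] rect [-0.9 -6.2] [96.7 96.9] 74.7
move to centre (units) [-0.02  0.01  0.  ] tool [-0.0005 -0.0002  0.    ]
```

Call:
step_arm(delta_pos=[[0,0,0],[0,0,0],[0,0,0],[0,0,0],[0,0,0],[0,0,0],[0,0,0],[0,0,0],[0,0,0]], turn=[0,0,0,-0.4,-0.4,-0.4,-0.4,-0.4,0], grip=0.72)

```text
time: 20.0
ee_pos: [0.4488, -0.2047, 0.1438]
eef_rot: [0.984, -0.178, -0.003, -0.003]
ft_force: [-21.0, 11.9, 35.0]
width: 0.026
grip_force: 61.6
```

```bash
python3 -c "
from h import *
chk()"
```

```text
20.0 [ 0.4488 -0.2047  0.1438] F [-21.   11.9  35. ] M [5.11 4.79 1.69] w 0.026 g 61.6 yaw -110.5
tilt err 3.5 h [13.9 17.1 19.5] rect [ 1.2 -1.6] [36.8 98. ] 70.8
```

Call:
step_arm(delta_pos=[[0,0,0],[0,0,0],[0,0,0],[0,0,0],[0,0,0]], turn=[0,0,0.6,0.6,0], grip=0.5)

```text
time: 20.55
ee_pos: [0.4507, -0.2077, 0.1427]
eef_rot: [0.994, -0.107, -0.0, 0.0]
ft_force: [0.4, 0.2, 0.4]
width: 0.0432
grip_force: 0.0
```

Call:
step_arm(delta_pos=[[0,0,0],[0,0,0],[0,0,0],[0,0,0],[0,0,0],[0,0,0],[0,0,0],[0,0,0]], turn=[0,0,0,-0.5,-0.5,-0.5,-0.5,0], grip=0.7)

```text
time: 21.35
ee_pos: [0.4485, -0.2045, 0.1437]
eef_rot: [0.974, -0.225, -0.004, -0.003]
ft_force: [-22.9, 13.9, 36.4]
width: 0.0274
grip_force: 60.6
```

```bash
python3 -c "
from h import *
chk()"
```

```text
21.35 [ 0.4485 -0.2045  0.1437] F [-22.9  13.9  36.4] M [5.44 5.15 1.76] w 0.0274 g 60.6 yaw -116.1
tilt err 4.1 h [14.  17.3 19.8] rect [ 1.5 -2.4] [36.1 96.7] 65.1
```

Call:
step_arm(delta_pos=[[0,0,0],[0,0,0],[0,0,0],[0,0,0],[0,0,0]], turn=[0,0,0.6,0.6,0], grip=0.5)

```text
time: 21.9
ee_pos: [0.4507, -0.2077, 0.1427]
eef_rot: [0.988, -0.154, -0.0, 0.0]
ft_force: [0.2, -0.7, 0.1]
width: 0.0431
grip_force: 0.0
```

Call:
step_arm(delta_pos=[[0,0,0],[0,0,0],[0,0,0],[0,0,0],[0,0,0],[0,0,0],[0,0,0],[0,0,0]], turn=[0,0,0,-0.5,-0.5,-0.5,-0.5,0], grip=0.7)

```text
time: 22.7
ee_pos: [0.4483, -0.2041, 0.1438]
eef_rot: [0.962, -0.272, -0.004, -0.003]
ft_force: [-26.4, 15.5, 39.9]
width: 0.0289
grip_force: 66.1
```

```bash
python3 -c "
from h import *
chk()"
```

```text
22.7 [ 0.4483 -0.2041  0.1438] F [-26.4  15.5  39.9] M [6.04 5.57 1.81] w 0.0289 g 66.1 yaw -121.6
tilt err 4.1 h [14.2 17.5 20. ] rect [ 1.7 -2.8] [35.7 95.5] 58.5
```

Call:
step_arm(delta_pos=[[0,0,0],[0,0,0],[0,0,0],[0,0,0],[0,0,0]], turn=[0,0,0.6,0.6,0], grip=0.5)

```text
time: 23.25
ee_pos: [0.4507, -0.2077, 0.1427]
eef_rot: [0.979, -0.202, 0.0, 0.0]
ft_force: [-0.9, -0.9, 0.3]
width: 0.0431
grip_force: 0.0
```

Run:
```python
from h import *
chk()
c=grab('side');k=load('side');save(cv2.resize(c['image'][200:310,260:380],None,fx=5,fy=5,interpolation=cv2.INTER_CUBIC),'b1.png')
```

```text
23.25 [ 0.4507 -0.2077  0.1427] F [-0.9 -0.9  0.3] M [ 0.01  0.16 -0.02] w 0.0431 g 0.0 yaw -113.3
tilt err 0.0 h [-0.3  0.4  1.2] rect [ 0.6 -5.4] [95.8 94.7] 57.3
```

View pics/b1.png

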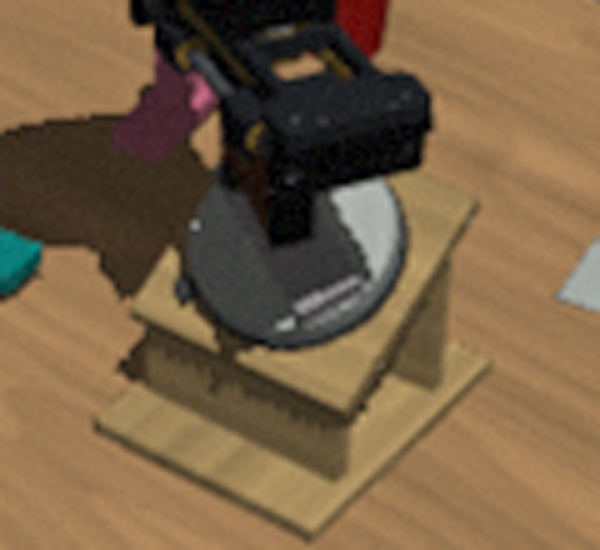

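Run:
```python
from h import *
c=load('side');K=c['mtx'];V=np.linalg.inv(c['view']);C=V[:3,3]
# side-camera ring centre from its own measurement
rs=np.array([.4739,-.2065,.1151])
for dep in(.010,.015,.02):
    o=rs-dep*nr;r=[]
    for u,v in((307,268.5),(296.6,258.4)):
        d=V[:3,:3]@np.array([(u-K[0,2])/K[0,0],-(v-K[1,2])/K[1,1],-1]);X=C+d*((o-C)@nr)/(d@nr)-o
        r.append((np.degrees(np.arctan2(X@e2,X@e1)).round(1),np.linalg.norm(X).round(4)))
    print(dep,r,np.radians(r[0][0]-r[1][0]))
```

```text
0.01 [(np.float64(-88.2), np.float64(0.0622)), (np.float64(-128.2), np.float64(0.0628))] 0.6981317007977316
0.015 [(np.float64(-90.7), np.float64(0.0606)), (np.float64(-131.2), np.float64(0.0634))] 0.7068583470577032
0.02 [(np.float64(-93.3), np.float64(0.0591)), (np.float64(-134.1), np.float64(0.0641))] 0.7120943348136864
```

The lug has turned about 0.70 rad so far, so the stop must be close. One more turning cycle.

Call:
step_arm(delta_pos=[[0,0,0],[0,0,0],[0,0,0],[0,0,0],[0,0,0],[0,0,0],[0,0,0]], turn=[0,0,0,-0.5,-0.5,-0.5,0], grip=0.7)

```text
time: 24.05
ee_pos: [0.4483, -0.2048, 0.1435]
eef_rot: [0.957, -0.289, -0.004, -0.002]
ft_force: [-23.7, 13.3, 34.6]
width: 0.0298
grip_force: 63.4
```

```bash
python3 -c "
from h import *
chk()"
```

```text
24.05 [ 0.4483 -0.2048  0.1435] F [-23.7  13.3  34.6] M [4.92 5.02 1.63] w 0.0298 g 63.4 yaw -123.6
tilt err 3.9 h [14.2 17.1 19.5] rect [ 2.  -3.3] [35.8 95.1] 55.8
```

Call:
step_arm(delta_pos=[[0,0,0],[0,0,0]], turn=[-0.4,0])

```text
time: 24.3
ee_pos: [0.4484, -0.2046, 0.1436]
eef_rot: [0.95, -0.312, -0.004, -0.003]
ft_force: [-23.8, 13.0, 35.7]
width: 0.0304
grip_force: 65.3
```

```bash
python3 -c "
from h import *
chk()"
```

```text
24.3 [ 0.4484 -0.2046  0.1436] F [-23.8  13.   35.7] M [5.22 5.13 1.75] w 0.0304 g 65.3 yaw -126.3
tilt err 0.0 h [-0.4  0.4  1.1] rect [ 6.4 -1.7] [87.3 88.2] 53.2
```

```bash
sed -i "s/(c\['z_map'\]>0)/(c['z_map']>0)\&(((p-rm)@nr)>.008)/" h.py; python3 -c "
from h import *
chk()"
```

```text
24.35 [ 0.4484 -0.2047  0.1436] F [-24.2  13.6  36.5] M [5.27 5.13 1.79] w 0.0304 g 65.2 yaw -126.3
tilt err 4.4 h [14.4 17.5 20. ] rect [ 2.1 -3.9] [36. 95.] 55.1
```

Call:
step_arm(delta_pos=[[0,0,0],[0,0,0],[0,0,0],[0,0,0],[0,0,0]], turn=[0,0,0.5,0.5,0], grip=0.5)

```text
time: 24.9
ee_pos: [0.4508, -0.2076, 0.1428]
eef_rot: [0.967, -0.254, 0.0, 0.0]
ft_force: [0.6, -0.2, 0.1]
width: 0.0432
grip_force: 0.0
```

```bash
python3 -c "
from h import *
chk()"
```

```text
24.9 [ 0.4508 -0.2076  0.1428] F [ 0.6 -0.2  0.1] M [-0.05  0.17 -0.01] w 0.0432 g 0.0 yaw -119.5
tilt err 0.0 h [13.6 14.4 15.1] rect [ 3.  -3.5] [35.8 96.3] 55.6
```

Call:
step_arm(delta_pos=[[0,0,0],[0,0,0],[0,0,0],[0,0,0],[0,0,0],[0,0,0],[0,0,0],[0,0,0]], turn=[0,0,0,-0.5,-0.5,-0.5,-0.3,0], grip=0.7)

```text
time: 25.75
ee_pos: [0.4479, -0.2045, 0.1434]
eef_rot: [0.934, -0.357, -0.005, -0.002]
ft_force: [-26.2, 13.3, 36.4]
width: 0.0318
grip_force: 69.0
```

```bash
python3 -c "
from h import *
chk()"
```

```text
25.75 [ 0.4479 -0.2045  0.1434] F [-26.2  13.3  36.4] M [5.29 5.5  2.18] w 0.0318 g 69.0 yaw -131.8
tilt err 4.8 h [14.5 17.6 20. ] rect [ 2.4 -4.6] [35.9 93.3] 54.7
```

The ring has stalled at about -35° while the lag keeps growing, so it looks home. I'll check with a stronger pure couple: open fingers lowered either side of the bar, pushing its ends.

Call:
step_arm(delta_pos=[[0,0,0],[0,0,0],[0,0,0],[0,0,0],[0.2,0,0],[0.2,0,0],[0.2,0.05,0],[0.2,0.05,0],[0.2,0,0],[0,0,0],[0,0,0],[0,0,0]], turn=[0,0,0.9,0.9,0.9,0.9,0.9,0.9,0.9,0.9,0.9,0.45], grip=0.45)

```text
time: 27.0
ee_pos: [0.4758, -0.2051, 0.1427]
eef_rot: [0.989, 0.149, -0.0, 0.0]
ft_force: [-0.2, -0.1, 0.4]
width: 0.048
grip_force: 0.0
```

Call:
step_arm(delta_pos=[[0,0,0],[0,0,0],[0,0,0],[0,0,0],[0,0,0],[0,0,0],[0,0,-0.28],[0,0,-0.28],[0,0,0]], turn=[0,0,0,0,0,0,0,0,0], grip=0)

```text
time: 27.9
ee_pos: [0.4741, -0.2036, 0.1289]
eef_rot: [0.989, 0.147, -0.002, -0.002]
ft_force: [-14.1, 7.2, 24.9]
width: 0.0869
grip_force: 14.1
```

```bash
python3 -c "
from h import *
chk()"
```

```text
27.9 [ 0.4741 -0.2036  0.1289] F [-14.1   7.2  24.9] M [2.85 3.57 0.62] w 0.0869 g 14.1 yaw -73.0
tilt err 17.9 h [13.6 18.5 25.2] rect [-3.4 -6. ] [ 32.7 102.8] 56.3
```

Call:
step_arm(delta_pos=[[0,0,0.12],[0,0,0.08],[0,0,0]], turn=[0,0,0])

```text
time: 28.25
ee_pos: [0.4757, -0.2052, 0.1336]
eef_rot: [0.989, 0.147, 0.0, 0.0]
ft_force: [-0.2, 0.4, 0.8]
width: 0.0871
grip_force: 0.3
```

Run:
```python
from h import *
chk()
a=load('wrist')['image'];c=grab('side');u,v=proj(c,[.474,-.205,.14])[0].astype(int)
save(np.hstack([cv2.resize(a,(400,300)),cv2.resize(c['image'][v-40:v+50,u-60:u+60],(400,300),interpolation=cv2.INTER_CUBIC)]),'b2.png')
```

```text
28.25 [ 0.4757 -0.2052  0.1336] F [-0.2  0.4  0.8] M [-0.1   0.15 -0.06] w 0.0871 g 0.3 yaw -73.1
tilt err 0.0 h [13.6 14.3 14.9] rect [ 9.7 13.3] [ 71.3 102.7] 56.5
```

View pics/b2.png

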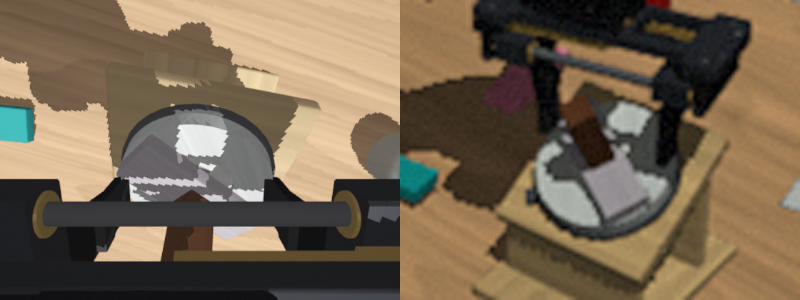

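The bar is flush and seated with a finger on each side of it. Now I'll push the ends clockwise.

Call:
step_arm(delta_pos=[[0,0,0],[0,0,-0.06],[0,0,0]], turn=[-0.5,-0.4,0])

```text
time: 28.65
ee_pos: [0.4726, -0.2052, 0.1321]
eef_rot: [0.996, 0.092, -0.003, -0.001]
ft_force: [-17.8, 1.4, 20.9]
width: 0.0871
grip_force: 13.3
```

Call:
step_arm(delta_pos=[[0,0,0],[0,0,0],[0,0,0]], turn=[-0.3,-0.3,0])

```text
time: 28.95
ee_pos: [0.4699, -0.205, 0.1316]
eef_rot: [0.998, 0.057, -0.006, -0.002]
ft_force: [-30.6, 3.9, 29.9]
width: 0.087
grip_force: 20.0
```

```bash
cat >> h.py <<'E'
def barang():
    """bar angle from the wrist view in the ring plane using the bar top only (14 mm level)"""
    s=read_state();c=grab('wrist');p=cloud(c);h=(p-rm)@nr;x=(p-rm)@e1;y=(p-rm)@e2
    im=c['image'].astype(int);sat=im.max(-1)-im.min(-1)
    m=(h>.011)&(h<.018)&(x*x+y*y<.056**2)&(sat<30)
    n,l,st,_=cv2.connectedComponentsWithStats(m.astype(np.uint8));k=1+np.argmax(st[1:,4])
    uv=np.c_[x[l==k],y[l==k]]*1000
    for r in(cv2.minAreaRect(uv.astype(np.float32)),): print('ang',st[k,4],np.round(r[0],1),np.round(r[1],1),round(r[2],1))
    mm=(l==k).astype(np.uint8)
    Rm=R.from_quat(s['eef_rot']).as_matrix()
    print(s['ee_pos'].round(4),'F',s['ft_force'].round(1),'M',s['torque'].round(2),'yaw',np.degrees(np.arctan2(Rm[1,1],Rm[0,1])).round(1),'w',round(s['width'],4),round(s['grip_force'],1))
E
python3 -c "
from h import *
chk();barang()"
```

```text
28.95 [ 0.4699 -0.205   0.1316] F [-30.6   3.9  29.9] M [2.18 7.18 1.54] w 0.087 g 20.0 yaw -83.5
tilt err 0.0 h [12.8 13.8 14.9] rect [-4.7  0.3] [60.7 97.6] 71.8
ang 6997 [-5.3  0. ] [39.7 95.7] 56.6
[ 0.47   -0.205   0.1317] F [-29.7   3.   30.2] M [2.08 7.15 1.53] yaw -83.4 w 0.0869 20.0
```

Call:
step_arm(delta_pos=[[0,0,0.2],[0,0,0.1],[0,0,0],[0,0,0],[0,0,0],[0,0,-0.2],[0,0,-0.1],[0,0,0]], turn=[0.8,0.8,0.8,0.5,0,0,0,0])

```text
time: 29.85
ee_pos: [0.4754, -0.205, 0.1317]
eef_rot: [0.973, 0.229, -0.0, -0.0]
ft_force: [-1.1, -0.7, 0.3]
width: 0.0868
grip_force: 0.0
```

Call:
step_arm(delta_pos=[[0,0,-0.07],[0,0,-0.07],[0,0,-0.03],[0,0,0]], turn=[-0.4,-0.4,-0.2,0])

```text
time: 30.25
ee_pos: [0.4751, -0.2051, 0.1278]
eef_rot: [0.985, 0.171, -0.001, -0.0]
ft_force: [-3.4, -0.5, 2.4]
width: 0.0868
grip_force: 1.9
```

```bash
python3 -c "
from h import *
barang()"
```

```text
ang 6372 [-18.8   6. ] [44.8 64.6] 56.1
[ 0.4751 -0.2051  0.1278] F [-3.4 -0.5  2.4] M [0.13 1.   0.09] yaw -70.4 w 0.0868 1.9
```

Call:
step_arm(delta_pos=[[-0.1,0,-0.03],[-0.06,0,-0.03],[0,0,0]], turn=[-0.3,-0.3,0])

```text
time: 30.6
ee_pos: [0.4717, -0.2051, 0.1266]
eef_rot: [0.991, 0.135, 0.0, -0.0]
ft_force: [-2.0, 0.6, 1.2]
width: 0.087
grip_force: 0.8
```

```bash
python3 -c "
from h import *
barang()"
```

```text
ang 6917 [-16.1   3.2] [46.2 72.2] 56.0
[ 0.4717 -0.2051  0.1266] F [-2.   0.6  1.2] M [0.04 0.46 0.06] yaw -74.5 w 0.087 0.8
```

Call:
step_arm(delta_pos=[[-0.06,0,0],[0,0,0],[0,0,0]], turn=[-0.3,-0.2,0])

```text
time: 30.95
ee_pos: [0.4696, -0.2052, 0.1264]
eef_rot: [0.994, 0.105, -0.001, -0.0]
ft_force: [-5.5, 0.5, 2.9]
width: 0.087
grip_force: 2.4
```

```bash
python3 -c "
from h import *
barang()"
```

```text
ang 7268 [-11.9   0.8] [46.  81.5] 56.8
[ 0.4696 -0.2052  0.1264] F [-5.5  0.5  2.9] M [0.12 1.25 0.2 ] yaw -77.9 w 0.087 2.4
```

Call:
step_arm(delta_pos=[[0,0,0],[0,0,0],[0,0,0]], turn=[-0.4,-0.4,0])

```text
time: 31.3
ee_pos: [0.4665, -0.2051, 0.1258]
eef_rot: [0.998, 0.057, -0.004, -0.001]
ft_force: [-18.0, 1.4, 11.3]
width: 0.0874
grip_force: 9.1
```

```bash
python3 -c "
from h import *
barang()"
```

```text
ang 8232 [-2.6  5.7] [47.6 98.6] 70.8
[ 0.4665 -0.2051  0.1258] F [-18.    1.4  11.3] M [0.95 4.41 0.83] yaw -83.5 w 0.0874 9.1
```

Call:
step_arm(delta_pos=[[0,0,0.2],[0,0,0.25],[-0.2,0,0.23],[-0.3,-0.05,0],[-0.3,-0.05,0],[0,0,0],[0,0,0]], turn=[0.3,0,0,0,0,0,0], grip=0.5)

```text
time: 32.05
ee_pos: [0.4503, -0.2077, 0.1437]
eef_rot: [0.997, 0.075, 0.0, -0.0]
ft_force: [0.2, -0.3, 0.5]
width: 0.0453
grip_force: 0.0
```

Call:
step_arm(delta_pos=[[0,0,0],[0,0,0],[0,0,0],[0,0,0],[0,0,0],[0,0,0]], turn=[-0.9,-0.9,-0.9,-0.9,-0.9,0])

```text
time: 32.65
ee_pos: [0.4505, -0.2076, 0.1435]
eef_rot: [0.981, -0.194, 0.0, 0.0]
ft_force: [-0.6, 0.5, 0.1]
width: 0.0439
grip_force: 0.0
```

```bash
python3 -c "
from h import *
chk();barang();handle()"
```

```text
32.65 [ 0.4505 -0.2076  0.1435] F [-0.6  0.5  0.1] M [-0.02  0.16 -0.02] w 0.0439 g 0.0 yaw -112.4
tilt err 0.0 h [13.6 14.4 15.1] rect [ 1.9 -3.8] [35.9 99.9] 58.0
ang 9167 [ 0.4 -3.1] [ 37.6 103.9] 58.5
[ 0.4504 -0.2076  0.1435] F [-0.  -0.1  0.4] M [-0.06  0.17 -0.  ] yaw -112.1 w 0.0437 0.0
move to centre (units) [-0.03 -0.    0.  ] tool [-0.0007  0.0003  0.    ]
```

Call:
step_arm(delta_pos=[[0,0,0],[0,0,0],[0,0,0],[0,0,0],[0,0,0],[0,0,0],[0,0,0],[0,0,0],[0,0,0]], turn=[0,0,0,-0.5,-0.5,-0.5,-0.5,-0.5,0], grip=0.7)

```text
time: 33.7
ee_pos: [0.4483, -0.205, 0.1447]
eef_rot: [0.942, -0.337, -0.004, -0.002]
ft_force: [-23.2, 9.9, 37.7]
width: 0.0302
grip_force: 69.2
```

```bash
python3 -c "
from h import *
chk();barang()"
```

```text
33.7 [ 0.4483 -0.205   0.1447] F [-23.2   9.9  37.7] M [4.96 5.02 2.19] w 0.0302 g 69.2 yaw -129.4
tilt err 5.1 h [14.6 18.2 20.7] rect [ 1.8 -6. ] [35.8 93.4] 57.4
ang 4440 [-1.6 -3.2] [ 36.7 103. ] 57.8
[ 0.4484 -0.205   0.1448] F [-23.   10.7  37.1] M [4.88 4.97 2.11] yaw -129.3 w 0.0304 69.0
```

Call:
step_arm(delta_pos=[[0,0,0],[0,0,0],[0,0,0]], turn=[-0.6,-0.6,0])

```text
time: 34.1
ee_pos: [0.4489, -0.2046, 0.1452]
eef_rot: [0.915, -0.403, -0.004, -0.002]
ft_force: [-23.5, 12.8, 42.1]
width: 0.0327
grip_force: 74.3
```

```bash
python3 -c "
from h import *
chk();barang()"
```

```text
34.1 [ 0.4489 -0.2046  0.1452] F [-23.5  12.8  42.1] M [5.41 4.89 2.54] w 0.0327 g 74.3 yaw -137.6
tilt err 6.5 h [15.5 19.8 22.7] rect [ 3.5 -7.8] [35.9 88.6] 56.7
ang 3010 [10.5  7. ] [29.7 90.8] 73.2
[ 0.4489 -0.2046  0.1452] F [-23.1  13.7  42.4] M [5.44 4.96 2.49] yaw -137.5 w 0.0323 74.1
```

The ring is at its stop: the bar doesn't move even with the tool lagging 25°. I'll release, align, grip lightly and lift out along the ring's normal.

Call:
step_arm(delta_pos=[[0,0,0],[0,0,0],[0,0,0],[0,0,0],[0,0,0],[0,0,0],[0,0,0]], turn=[0,0,0.9,0.9,0.9,0.9,0], grip=0.5)

```text
time: 34.9
ee_pos: [0.4502, -0.2075, 0.1435]
eef_rot: [0.98, -0.198, -0.0, -0.0]
ft_force: [-0.1, 0.6, 0.8]
width: 0.0432
grip_force: 0.0
```

Call:
step_arm(delta_pos=[[0,0,0],[0,0,0],[0,0,0],[0,0,0],[0,0,0]], turn=[0,0,0,0,0], grip=1, newtons=12)

```text
time: 35.4
ee_pos: [0.45, -0.2081, 0.1437]
eef_rot: [0.98, -0.2, -0.0, 0.0]
ft_force: [-4.6, -2.6, 5.2]
width: 0.0315
grip_force: 11.5
```

```bash
python3 -c "
from h import *
chk()"
```

```text
35.4 [ 0.45   -0.2081  0.1437] F [-4.6 -2.6  5.2] M [-0.36  0.92  0.04] w 0.0315 g 11.5 yaw -113.0
tilt err 0.0 h [13.7 14.7 15.7] rect [ 1.2 -4.5] [36.3 97.4] 58.2
```

Gripped edge-on. Now I'll lift along the normal.

Call:
step_arm(delta_pos=[[-0.09,-0.01,0.18],[-0.09,-0.01,0.18],[-0.1,-0.01,0.2],[-0.1,-0.01,0.2],[-0.1,-0.01,0.2],[-0.1,-0.01,0.2],[0,0,0]], turn=[0,0,0,0,0,0,0], newtons=25)

```text
time: 36.15
ee_pos: [0.4355, -0.2095, 0.173]
eef_rot: [0.98, -0.199, 0.0, -0.0]
ft_force: [0.0, 0.6, -4.0]
width: 0.0215
grip_force: 25.0
```

```bash
python3 -c "
from h import *
chk()"
```

```text
36.15 [ 0.4355 -0.2095  0.173 ] F [ 0.   0.6 -4. ] M [-0.04  0.21  0.  ] w 0.0215 g 25.0 yaw -113.0
tilt err 13.8 h [36.4 48.  58.2] rect [ 8.8 -2.8] [36.1 99.8] 64.1
```

Call:
step_arm(delta_pos=[[-0.2,0,0.8],[0,0,0.9],[0,0.2,0.9],[0.2,0.7,0],[0.2,0.7,0],[0.2,0.7,0],[0.2,0.7,0],[0.2,0.7,0],[0.2,0.7,0],[0.2,0.7,0],[0.2,0.7,0],[0.2,0.7,0]], turn=[0,0.5,0.9,0.9,0.9,0.9,0.9,0.9,0.9,0.9,0.9,0.9], newtons=40)

```text
time: 37.4
ee_pos: [0.4758, -0.046, 0.2372]
eef_rot: [0.932, 0.363, -0.0, 0.0]
ft_force: [0.7, 0.7, -3.3]
width: 0.0217
grip_force: 40.0
```

Call:
step_arm(delta_pos=[[0.2,0.7,0],[0.2,0.7,0],[0.3,0.7,0],[0.3,0.7,0],[0.3,0.7,0],[0.3,0.7,0],[0.2,0.6,0],[0,0.5,0],[0,0.3,0],[0,0,0],[0,0,0]], turn=[0.9,0.9,0.9,0.9,0.9,0.9,0.9,0.9,0.9,0.1,0])

```text
time: 38.5
ee_pos: [0.5207, 0.0928, 0.2372]
eef_rot: [0.652, 0.758, -0.0, 0.0]
ft_force: [-0.2, 0.1, -3.6]
width: 0.0215
grip_force: 40.0
```

```bash
sed -i "s/&(((p-rm)@nr)>.008)//" h.py
python3 - <<'E'
from h import *
s,b,l,o,n,nt,q,tq=bartilt();Rm=R.from_quat(s['eef_rot']).as_matrix()
print(s['time'],s['ee_pos'],s['joint_positions'].round(2),'yaw',np.degrees(np.arctan2(Rm[1,1],Rm[0,1])));print(b,l,nt,'tilt',np.degrees(np.arccos(n[2])),np.percentile(tq,[.5,99.5],axis=0).round(4))
c=load('wrist');p=cloud(c);a=np.radians(15.1);d=p-[.503,.171,0]
X=d[...,0]*np.cos(a)+d[...,1]*np.sin(a);Y=-d[...,0]*np.sin(a)+d[...,1]*np.cos(a);Z=p[...,2]
m=(abs(X)<.09)&(abs(Y)<.05)
for lo,hi in((.005,.012),(.025,.032)):
    k=m&(Z>lo)&(Z<hi);
    if k.sum(): print(lo,k.sum(),'X',np.percentile(X[k],[1,99]).round(4),'Y',np.percentile(Y[k],[1,99]).round(4))
k=m&(abs(X)<.06)
for y in range(-44,46,4):
    kk=k&(Y*1000>=y)&(Y*1000<y+4)
    if kk.sum():print(y,kk.sum(),(np.median(Z[kk])*1000).round(1),end=' | ')
E
```

```text
38.5 [0.52066785 0.09284621 0.2372047 ] [-0.85  0.11  0.64  1.72 -0.07  1.33 -0.05] yaw 8.576078190660906
8245 12144 [-0.47955914  0.00391829 -0.87750081] tilt 28.62823896858405 [[ 0.0028 -0.0515  0.0078]
 [ 0.0336  0.0497  0.0251]]
0.005 5047 X [-0.0736  0.0727] Y [-0.0382  0.042 ]
0.025 7522 X [-0.0736  0.0724] Y [-0.03    0.0338]
-44 6589 324.9 | -40 5596 323.1 | -36 463 8.3 | -32 374 27.2 | -28 520 28.2 | -24 523 28.4 | -20 529 28.4 | -16 537 28.3 | -12 1487 399.8 | -8 490 8.4 | -4 495 8.3 | 0 496 8.3 | 4 504 8.3 | 8 591 8.6 | 12 643 27.9 | 16 568 28.3 | 20 584 28.4 | 24 577 28.3 | 28 588 28.3 | 32 295 27.5 | 36 488 8.4 | 40 396 6.7 | 44 522 0.3 |
```

Call:
step_arm(delta_pos=[[0,0,0],[0,0,-0.8],[0,0,-0.9],[0,0,-0.9],[0,0,-0.9],[0,0,-0.9],[0,0,-0.9],[0,0,-0.9],[0,0,-0.8],[0,0,-0.4],[0,0,-0.13],[0,0,0]], turn=[0.5,0.45,0,0,0,0,0,0,0,0,0,0])

```text
time: 39.75
ee_pos: [0.521, 0.0931, 0.0496]
eef_rot: [0.607, 0.794, 0.0, 0.0]
ft_force: [-0.0, -0.6, -3.3]
width: 0.0217
grip_force: 40.0
```

Call:
step_arm(delta_pos=[[-0.05,0.2,0],[-0.05,0.2,0],[-0.05,0.2,0],[-0.05,0.2,0],[-0.02,0.1,0],[0,0,0]], turn=[0,0,0,0,0,0], newtons=10)

```text
time: 40.35
ee_pos: [0.516, 0.1146, 0.0507]
eef_rot: [0.607, 0.795, -0.0, 0.001]
ft_force: [-1.7, -7.6, 8.5]
width: 0.0222
grip_force: 10.0
```

```bash
cat >> h.py <<'E'
def st():
    s,b,l,o,n,nt,q,tq=bartilt();Rm=R.from_quat(s['eef_rot']).as_matrix();a=np.radians(15.1);d=s['ee_pos']-[.5024,.1729,0]
    print(round(s['time'],2),s['ee_pos'].round(4),'stand X,Y',(d[0]*np.cos(a)+d[1]*np.sin(a)).round(4),(-d[0]*np.sin(a)+d[1]*np.cos(a)).round(4),'yaw',np.degrees(np.arctan2(Rm[1,1],Rm[0,1])).round(1),'F',s['ft_force'].round(1))
    print(b,l,nt.round(3),'tilt',np.degrees(np.arctan2(-nt[0],-nt[2])).round(1),np.percentile(tq,[.5,99.5],axis=0).round(4).tolist())
E
python3 -c "
from h import *
st()"
```

```text
40.35 [0.516  0.1146 0.0507] stand X,Y -0.002 -0.0598 yaw 15.2 F [-1.7 -7.6  8.5]
6678 10440 [-0.393  0.009 -0.919] tilt 23.2 [[-0.0055, -0.0515, 0.008], [0.026, 0.0493, 0.0219]]
```

Call:
step_arm(delta_pos=[[-0.03,0.12,0],[-0.03,0.12,0],[-0.03,0.1,0],[0,0,0]], turn=[0,0,0,0], newtons=8)

```text
time: 40.8
ee_pos: [0.5134, 0.1236, 0.0505]
eef_rot: [0.607, 0.795, 0.0, 0.001]
ft_force: [-2.1, -5.8, 6.9]
width: 0.0221
grip_force: 8.0
```

```bash
python3 -c "
from h import *
st()"
```

```text
40.8 [0.5134 0.1236 0.0505] stand X,Y -0.0022 -0.0505 yaw 15.2 F [-2.1 -5.8  6.9]
4407 7768 [-0.281  0.008 -0.96 ] tilt 16.3 [[-0.0083, -0.0512, 0.0074], [0.0182, 0.0494, 0.0158]]
```

Call:
step_arm(delta_pos=[[0,0,0],[0,0,0],[0.1,-0.4,0],[0,0,0.7],[0,0,0.7],[0,0,0.7],[0,0,0.7],[-0.12,0.7,0],[-0.12,0.7,0],[-0.12,0.78,0],[0,0,0],[0,0,0]], turn=[0,0,0,0,0,0,0,0,0,0,0,0], newtons=30)

```text
time: 42.05
ee_pos: [0.5064, 0.169, 0.1194]
eef_rot: [0.607, 0.795, 0.0, 0.0]
ft_force: [0.4, -0.6, -3.3]
width: 0.022
grip_force: 30.0
```

```bash
python3 -c "
from h import *
st()"
```

```text
42.05 [0.5064 0.169  0.1194] stand X,Y 0.0028 -0.0048 yaw 15.3 F [ 0.4 -0.6 -3.3]
4453 7769 [-0.282  0.003 -0.959] tilt 16.4 [[-0.0084, -0.0512, 0.0076], [0.0182, 0.0494, 0.0162]]
```

Call:
step_arm(delta_pos=[[0,0,-0.6],[0,0,-0.6],[0,0,-0.6],[0,0,-0.4],[0,0,-0.1],[0,0,0]], turn=[0,0,0,0,0,0])

```text
time: 42.7
ee_pos: [0.5066, 0.1684, 0.0618]
eef_rot: [0.607, 0.795, -0.0, 0.0]
ft_force: [-0.5, 0.4, -3.2]
width: 0.0218
grip_force: 30.0
```

Call:
step_arm(delta_pos=[[0,0,-0.06],[0,0,-0.06],[0,0,-0.06],[0,0,-0.06],[0,0,0]], turn=[0,0,0,0,0], newtons=6)

```text
time: 43.2
ee_pos: [0.5069, 0.1698, 0.0568]
eef_rot: [0.607, 0.795, 0.001, -0.0]
ft_force: [-2.8, 2.0, 4.2]
width: 0.0222
grip_force: 6.0
```

```bash
python3 -c "
from h import *
st()"
```

```text
43.2 [0.5069 0.1698 0.0568] stand X,Y 0.0035 -0.0042 yaw 15.3 F [-2.8  2.   4.2]
4345 7580 [-0.236  0.001 -0.972] tilt 13.7 [[-0.0067, -0.0513, 0.0057], [0.0182, 0.0498, 0.0127]]
```

Call:
step_arm(delta_pos=[[0,0,-0.06],[0,0,-0.06],[0,0,0]], turn=[0,0,0], newtons=4)

```text
time: 43.55
ee_pos: [0.5069, 0.1696, 0.0535]
eef_rot: [0.607, 0.795, 0.001, 0.0]
ft_force: [-2.0, 2.5, 5.0]
width: 0.0223
grip_force: 4.0
```

Call:
step_arm(delta_pos=[[0,0,0],[0,0,0],[0,0,0],[0,0,0],[0,0,0]], turn=[0,0,0,0,0], grip=0.6)

```text
time: 44.05
ee_pos: [0.5065, 0.1687, 0.0528]
eef_rot: [0.607, 0.795, -0.0, 0.0]
ft_force: [0.4, -0.2, -0.7]
width: 0.0344
grip_force: 0.0
```

```bash
python3 -c "
from h import *
st()"
```

```text
44.05 [0.5065 0.1687 0.0528] stand X,Y 0.0029 -0.0051 yaw 15.3 F [ 0.4 -0.2 -0.7]
6935 9622 [ 0. -0. -1.] tilt -0.0 [[-0.0091, -0.051, 0.0094], [0.0234, 0.0503, 0.0113]]
```

Call:
step_arm(delta_pos=[[0,0,0],[0,0,0],[0,0,0],[0,0,0],[0,0,0.4],[0,0,0.8],[0,0,0.9],[0,0,0.9],[0,0,0.9],[0,0,0.9],[0,0,0.9],[-0.4,0.7,0.5]], turn=[0,0,0,0,0,0,0,0,0,0,0,0], grip=0.1)

```text
time: 45.3
ee_pos: [0.4981, 0.1841, 0.2107]
eef_rot: [0.609, 0.793, 0.001, 0.001]
ft_force: [0.2, 0.1, -1.4]
width: 0.078
grip_force: 0.0
```

Call:
step_arm(delta_pos=[[-0.4,0.7,0],[-0.4,0.7,0],[-0.4,0.4,0],[0,0,0],[0,0,0]], turn=[0,0,0,0,0])

```text
time: 45.8
ee_pos: [0.4668, 0.2308, 0.2083]
eef_rot: [0.607, 0.795, 0.0, 0.0]
ft_force: [-0.8, -1.2, -0.6]
width: 0.078
grip_force: 0.0
```

Run:
```python
from h import *
s=read_state();print(s['time'],s['ee_pos'],s['ft_force'].round(1))
a=np.radians(15.1)
for n in('wrist','scene','side'):
    c=grab(n);p=cloud(c);d=p-[.5024,.1729,0];X=d[...,0]*np.cos(a)+d[...,1]*np.sin(a);Y=-d[...,0]*np.sin(a)+d[...,1]*np.cos(a);Z=p[...,2]
    for lo,hi in((.037,.047),(.1,.112)):
        k=(abs(X)<.09)&(abs(Y)<.06)&(Z>lo)&(Z<hi)
        if k.sum()>10: r=cv2.minAreaRect((np.c_[X[k],Y[k]]*1000).astype(np.float32));print(n,lo,k.sum(),np.round(r[0],1),np.round(r[1],1),round(r[2],1),np.median(Z[k]).round(4))
# ring holes and lug in side view
c=load('side');K=c['mtx'];V=np.linalg.inv(c['view']);C=V[:3,3];rs=np.array([.4739,-.2065,.1151])
g=cv2.cvtColor(c['image'],cv2.COLOR_RGB2GRAY)
v,u=np.indices(g.shape);D=np.stack([(u-K[0,2])/K[0,0],-(v-K[1,2])/K[1,1],-np.ones(g.shape)],-1)@V[:3,:3].T
for dep,r0,r1,name in((0,.034,.046,'hole'),(.012,.0595,.066,'lug')):
    o=rs-dep*nr;W=C+D*(((o-C)@nr)/(D@nr))[...,None]-o;x=W@e1;y=W@e2;r=np.hypot(x,y);k=(r>r0)&(r<r1)&(abs(W[...,2])<.1)
    th=70 if name=='lug' else 110
    k&=g<th;n,l,stt,ce=cv2.connectedComponentsWithStats(k.astype(np.uint8))
    for i in range(1,n):
        if stt[i,4]>5: print(name,ce[i].round(1),stt[i,4],np.degrees(np.arctan2(y[l==i].mean(),x[l==i].mean())).round(1))
```

```text
45.8 [0.46682244 0.23084923 0.20834823] [-0.8 -1.2 -0.6]
wrist 0.037 3324 [2.7 0.7] [104.1  36.7] 0.6 0.0422
wrist 0.1 53 [ 2.6 11.5] [20.2  1.1] 1.1 0.1018
scene 0.037 193 [ 2.3 -2.4] [111.1  36.1] 1.6 0.0436
scene 0.1 49 [ 4.5 -2.8] [21.5 23.6] 83.6 0.1072
side 0.037 174 [ 0.1 -5.2] [111.9  39.9] 0.8 0.0409
side 0.1 37 [ 1.  -3.5] [24.3 25.6] 13.3 0.1042
hole [311.2 235. ] 10 148.2
hole [324.8 257.9] 13 -32.4
lug [296.1 256.4] 11 -135.2
```

```bash
python3 -c "
from h import *
print(close_job())"
```

```text
the job is handed in; nothing more can be done
None
```

I engaged both spanner pins in the ring, turned it clockwise until it stopped moving (lug moved about 0.8 rad, so I judge it fully home), put the spanner back upright along its slot, let go and handed the job in at about 46 s; no verdict came back.

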